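# Rebuild the sliced half-brain on its stand

## Robot

A 7-joint arm with a two-finger parallel gripper is mounted at the origin on the work surface. World frame = base frame: x ahead of the robot, y to its left, z up, the work surface at z = 0. Lengths are in m, angles in rad, forces in N, time in s.
With the tool pointing down it reaches from about 0.4 to 0.85 m from the base axis. Payload 4.5 kg.
Tool frame: the origin (TCP) lies on the centre line of the jaws, within the pads' length; the fingertips stand 8 mm ahead of it and the grasp point (between the pads) lies 11 mm behind it; z points along the fingers, x is the direction in which the jaws open and shut, and the axes are right-handed (so a half turn about z gives the same grasp; the last joint's range is limited). The gripper opens to 88 mm and grips with 3 to 60 N. Pads are 18 mm wide; open, the fingers measure 123 mm over their backs; the gripper's body (75 mm by 187 mm) begins 45 mm behind the grasp point.
Start: joints at [1.265, 0.689, -0.195, 1.565, 0.157, 0.902, -0.215], TCP at [0.208, -0.589, 0.247] pointing down, gripper open.
Joint ranges: [-3.01, 3.01], [-0.46, 2.08], [-1.47, 1.51], [0.13, 2.56], [-1, 4.14], [0.04, 2.09], [-2.66, 2.66]. Speed limits (rad/s): [2.57, 2.57, 3.14, 3.14, 3.14, 3.14, 3.14].

## Interface

Orientations are given as a unit quaternion [x, y, z, w].
In Python, from plant import get_state, snapshot, finish_job, boxes_of, pinpoint gives the robot as it stands.
- The arm moves only by the shell command python3 -m creep 'ROWS' [FORCE]. ROWS is JSON, a list of rows, each an object with "hand": the finger opening in m, from 0 to 0.0881; "slide": the shift along the tool's x, y, z in m, a list of three; "turn": the turn about the tool's z in degrees. A call has 1 to 5 rows; each row shifts and turns the commanded pose from where the row before left it, along the tool's axes as they then stand; what a row does not reach is not made up. A row lasts 1/8 s, in which the tool goes at most 62.5 mm and 10.7 degrees, less where a joint would pass 70% of its speed; a pose out of reach is approached as far as the arm can. A call is refused whole if a number of a shift passes 0.0625 or a number of a turn 10.7, either way. A call with a gripper value outside its range is refused whole. The fingers move at their own pace and stop on an object; FORCE is the grip in N (left out, the last holds). Time passes only in rows, so rows that do not move let the fingers close. It gives the time, the measured TCP pose, the force and the opening at its end, in the units of the state.
- get_state(): the state, without advancing time (a new reading comes with each control period).
- snapshot(name): name is "scene" or "top" or "wrist"; returns a dict with "frame" (384x512x3 uint8, red, green, blue), "depth" (384x512 float32, m along the optical axis (not along the pixel's ray), 0 where there is no reading), "mtx" (3x3 intrinsics, pixels), "camera_from_world" (4x4, takes a point from world to camera coordinates). Camera axes: x right, y down, z forward; pixel columns grow to the right and rows downward; lengths in m; the calibration is good to about 2 mm. A picture is of the moment at which its call begins.
- finish_job(): hands the job in, once; it reports no verdict.
Trained networks look in a picture, given as the dict that the camera call returned (one of the last four; its "shot" number tells which), for a name from the list of things; names that differ only in an ending like _2 or _b are one class to them, and where a whole thing is asked for, a point or a joint stands for the part that bears it (a point fixed in the world has none). Each returns a list of dicts, best first, with "conf" (0 to 1); they miss things now and then, are a little off and sometimes report something else, mostly with a low value. They report only what shows in the picture. A call takes as long as a camera call. They do not tell look-alikes from the thing itself.
- boxes_of(target, picture): "uv" ([column, row] in pixels, amid what is visible of it).
- pinpoint(target, picture): "uv" ([column, row] in pixels: a listed point, or the origin of a listed thing).
The state is a dict: "clock": time; "q": joint angles; "qd": joint speeds; "joint_torque": joint torques, N m; "tool_pos": TCP position; "eef_rot": TCP orientation; "contact_force": force on the tool from outside, world axes, zero at the start; "moment": the same for the moment, N m; "opening": opening from 0.0 (shut) to 1.0 (fully open).
Only numpy, scipy, OpenCV 4.12 (cv2) and the standard library are available. Lean on these libraries where they do the work, as an engineer would, in place of code of your own. Each camera call takes 0.05 s, during which the arm holds its last target.

## Task

Put the four loose slices of the half-brain model back together on the birch stand: the largest flat on the cork outline, the second-largest on it, then the third, and the domed crown last, every slice lying the same way round as the cork, with the straight sides flush in one upright face above its straight edge. Lower each slice into place, do not drop it, and leave the other models standing where they are.

Things in the scene. Friction and masses are not known exactly. Their poses are not given: they have to be found in the camera images.
- slice_base: Largest of the four loose half-brain slices: pink plastic slab lying flat, 130 x 57 mm, 24 mm thick, cream section on its flat top. D-shaped from above: one long side is straight, the other bulges, parallel to it over the middle quarter. About 160 g. Origin: underside, middle of the straight side; x along that side, y into the slab (its middle: y = 28.5 mm), z up.
- slice_second: Second-largest of the four loose half-brain slices: pink plastic slab lying flat, 112 x 50 mm, 24 mm thick, cream section on its flat top. D-shaped from above: one long side is straight, the other bulges, parallel to it over the middle quarter. About 130 g. Origin: underside, middle of the straight side; x along that side, y into the slab (its middle: y = 25 mm), z up.
- slice_third: Third-largest of the four loose half-brain slices: pink plastic slab lying flat, 94 x 43 mm, 24 mm thick, cream section on its flat top. D-shaped from above: one long side is straight, the other bulges, parallel to it over the middle quarter. About 100 g. Origin: underside, middle of the straight side; x along that side, y into the slab (its middle: y = 21.5 mm), z up.
- slice_crown: Domed crown of the four loose half-brain slices: pink plastic slab lying flat, 74 x 36 mm, 24 mm high at its rounded top, sides upright for the lower 15 mm. D-shaped from above: one long side is straight, the other bulges, parallel to it over the middle quarter. About 70 g. Origin: underside, middle of the straight side; x along that side, y into the slab (its middle: y = 18 mm), z up.
- stand: Fixed birch block 164 x 92 x 16 mm with a flush D-shaped cork inlay 130 x 57 mm, the outline of the largest slice. Origin: underside, below the middle of the cork's straight edge; x along it, y to the bulge (block from y = -15 to 77 mm). No pegs: slices just lie on it and on one another, axes as the stand's, origins above its origin.
- stomach: Loose bystander: green plastic stomach half, lying on its flat side, about 120 by 90 mm, 38 mm high. Origin: underside, about its middle.
- ossicles: Loose bystander: white nylon ear ossicle set on a black base 100 by 60 mm, 61 mm high in all. Origin: centre of the underside.
- trachea: Loose bystander: ribbed beige trachea segment lying down, 110 mm long, 27 mm wide, 24 mm high. Origin: underside, its middle; x along its length.
- vertebra: Loose bystander: bone-coloured lumbar vertebra at the back of the board, about 90 by 90 mm, 33 mm high. Origin: centre of the underside of its thick round body.
Mind the look-alikes: they are no part of the job. What is shaped like the slice_base but black or red is not meant.

How it is judged:
On the way, in this order (a step that is already met when the one before it is completed fails the run):
1. The largest slice lies on the cork outline of the stand (horizontal distance between slice_base and stand below 0.012 m and angle between the x axis of slice_base and the x axis of stand, either way round below 0.2 rad and z of slice_base in the frame of stand between 0.011 and 0.021 m and angle between slice_base's own z axis and vertical below 0.07 rad), for 0.2 s.
2. The second-largest slice lies on the largest (horizontal distance between slice_second and stand below 0.012 m and angle between the x axis of slice_second and the x axis of stand, either way round below 0.2 rad and z of slice_second in the frame of stand between 0.035 and 0.045 m and angle between slice_second's own z axis and vertical below 0.07 rad), for 0.2 s.
3. The third-largest slice lies on the second (horizontal distance between slice_third and stand below 0.012 m and angle between the x axis of slice_third and the x axis of stand, either way round below 0.2 rad and z of slice_third in the frame of stand between 0.059 and 0.069 m and angle between slice_third's own z axis and vertical below 0.07 rad), for 0.2 s.
4. The domed crown lies on top (horizontal distance between slice_crown and stand below 0.012 m and angle between the x axis of slice_crown and the x axis of stand, either way round below 0.2 rad and z of slice_crown in the frame of stand between 0.083 and 0.093 m and angle between slice_crown's own z axis and vertical below 0.07 rad), for 0.2 s.
At the end, for the whole second after the job is handed in: The four slices lie at rest on the stand, largest lowest, crown on top (undersides 16, 40, 64, 88 mm up, each within 5 mm), level within 0.07 rad, each straight side the right way round, within 0.2 rad of the cork's straight edge and its middle within 12 mm of being above that edge's middle (all of step 1 and all of step 2 and all of step 3 and all of step 4 and linear speed of each of slice_base, slice_second, slice_third, slice_crown below 0.02 m/s); the robot touches nothing.
It fails at once if another model (stomach half, ossicle set, trachea or vertebra) is shifted by more than 20 mm (distance of any of stomach, ossicles, trachea, vertebra from where it was at the start of the episode above 0.02 m).
It fails at once if a slice is dropped: falls free of the fingers faster than 0.5 m/s (a fall of some 13 mm) ((contact force between slice_base and the fingers below 0.05 N and linear speed of slice_base above 0.5 m/s) or (contact force between slice_second and the fingers below 0.05 N and linear speed of slice_second above 0.5 m/s) or (contact force between slice_third and the fingers below 0.05 N and linear speed of slice_third above 0.5 m/s) or (contact force between slice_crown and the fingers below 0.05 N and linear speed of slice_crown above 0.5 m/s)).
It also fails if it takes over 128 s, if anything falls off the work surface, if the arm or the gripper's body presses on something with over 40 N, if the wrist force passes 120 N, or if a joint passes its speed limit or range.

## Working session

There is one attempt and no reset: what is moved stays moved. The work goes in short steps, Python scripts to look and compute and a shell command to move; the robot and the scene stay as the last step left them, time stands still between calls to the robot, and variables do not carry over. Pictures are saved under pics/ and viewed, and the job is handed in when it is done.

```bash
mkdir -p pics; ls
cat > h.py <<'E'
import numpy as np, cv2
from plant import get_state, snapshot, finish_job, boxes_of, pinpoint
def save(p,n,scale=1.5):
    im=cv2.cvtColor(p["frame"],cv2.COLOR_RGB2BGR)
    cv2.imwrite("pics/"+n,cv2.resize(im,None,fx=scale,fy=scale,interpolation=cv2.INTER_CUBIC))
def world(p,uv,d=None):
    u,v=uv
    if d is None: d=p["depth"][int(round(v)),int(round(u))]
    c=np.linalg.inv(p["mtx"])@np.array([u,v,1])*d
    return (np.linalg.inv(p["camera_from_world"])@np.append(c,1))[:3]
def onplane(p,uv,z):
    T=np.linalg.inv(p["camera_from_world"]); o=T[:3,3]
    r=T[:3,:3]@(np.linalg.inv(p["mtx"])@np.array([uv[0],uv[1],1]))
    return o+r*(z-o[2])/r[2]
def cloud(p):
    H,W=p["depth"].shape; v,u=np.mgrid[:H,:W]
    c=np.stack([u,v,np.ones_like(u)],-1)@np.linalg.inv(p["mtx"]).T*p["depth"][...,None]
    T=np.linalg.inv(p["camera_from_world"])
    return c@T[:3,:3].T+T[:3,3]
E
python3 - <<'E'
from h import *
np.set_printoptions(precision=4,suppress=True)
s=get_state(); print(s)
for n in ["scene","top"]:
    p=snapshot(n); save(p,n+"0.png")
    import pickle; pickle.dump(p,open(n+"0.pkl","wb"))
    print(n,p["camera_from_world"],p["mtx"])
    for t in ["slice_base","slice_second","slice_third","slice_crown","stand","stomach","ossicles","trachea","vertebra"]:
        for f in (boxes_of,pinpoint):
            print(t,f.__name__,[(np.round(x["uv"]),round(x["conf"],2),np.round(world(p,x["uv"]),3)) for x in f(t,p)[:4]])
E
```

```text
pics
{'clock': 0.0, 'q': array([ 1.2648,  0.6899, -0.1945,  1.5663,  0.1573,  0.9025, -0.2151]), 'qd': array([-0.0004,  0.0027,  0.0012,  0.0007, -0.0012, -0.0004, -0.0001]), 'joint_torque': array([ -0.0015, -52.7559,  -1.2671, -15.3435,  -0.0526,   0.0066,
         0.0002]), 'tool_pos': array([ 0.208 , -0.5887,  0.2459]), 'eef_rot': array([ 0.8165, -0.5773, -0.0008, -0.0004]), 'contact_force': array([-0.604 ,  0.4039,  0.4008]), 'moment': array([ 0.0013,  0.016 , -0.0008]), 'opening': 1.0016432895349678}
scene [[-0.8602  0.5096 -0.0209  0.423 ]
 [ 0.3152  0.4989 -0.8073 -0.1472]
 [-0.4009 -0.701  -0.5898  1.4978]
 [ 0.      0.      0.      1.    ]] [[404.3575   0.     253.0519]
 [  0.     404.3575 194.2274]
 [  0.       0.       1.    ]]
slice_base call [(array([375., 282.]), 0.93, array([0.437, 0.482, 0.026])), (array([345., 243.]), 0.83, array([0.406, 0.339, 0.025])), (array([412., 242.]), 0.75, array([0.25 , 0.43 , 0.023]))]
slice_base call [(array([364., 287.]), 0.84, array([0.455, 0.47 , 0.008])), (array([348., 249.]), 0.69, array([0.399, 0.347, 0.004])), (array([401., 239.]), 
[... 2534 characters left out ...]
rray([0.616, 0.069, 0.013]))]
stand call [(array([237., 158.]), 0.72, array([0.608, 0.098, 0.016]))]
stomach call [(array([160., 167.]), 0.87, array([0.584, 0.316, 0.033]))]
stomach call []
ossicles call [(array([309., 159.]), 0.9, array([ 0.601, -0.11 ,  0.011]))]
ossicles call [(array([305., 157.]), 0.68, array([ 0.606, -0.098,  0.011]))]
trachea call [(array([228., 201.]), 0.82, array([0.484, 0.125, 0.024])), (array([246., 155.]), 0.47, array([0.615, 0.071, 0.018]))]
trachea call [(array([230., 202.]), 0.9, array([0.48 , 0.122, 0.022]))]
vertebra call [(array([288.,  95.]), 0.52, array([ 0.797, -0.058, -0.002]))]
vertebra call [(array([296., 103.]), 0.87, array([ 0.763, -0.074,  0.032]))]
```

View pics/top0.png

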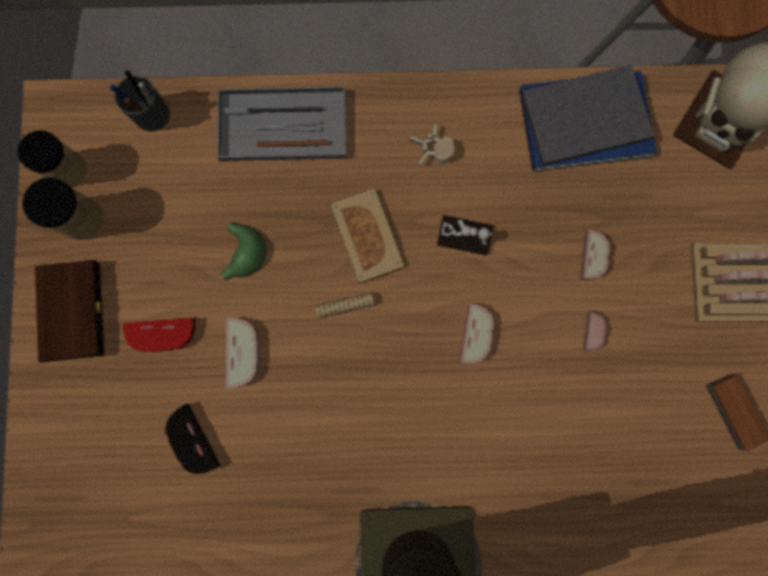

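View pics/scene0.png

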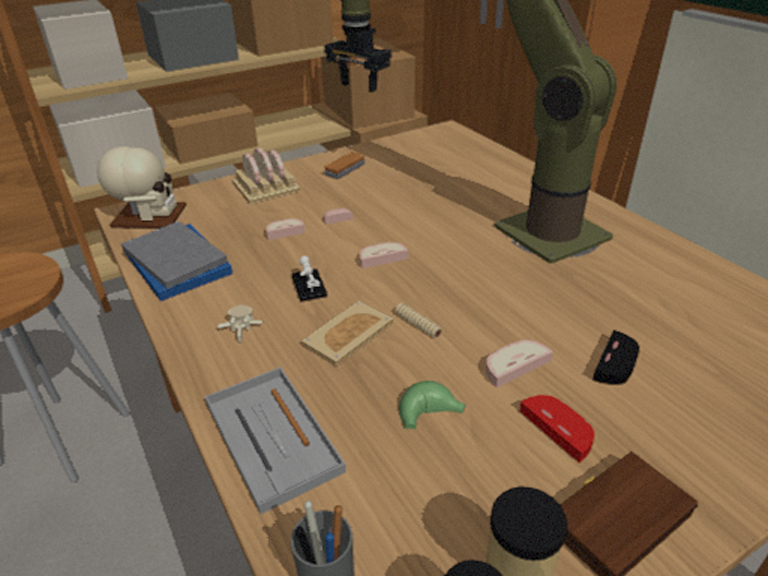

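```bash
cat >> h.py <<'E'
def fitrect(pts,nm=""):
    # pts Nx2; min area rect, then which long side is straight
    (c,wh,a)=cv2.minAreaRect((pts*1000).astype(np.float32))
    B=cv2.boxPoints((c,wh,a)); e0=B[1]-B[0]; e1=B[2]-B[1]
    if np.linalg.norm(e0)<np.linalg.norm(e1): e0=e1
    ex=e0/np.linalg.norm(e0); ey=np.array([-ex[1],ex[0]])
    q=pts*1000-np.array(c); L=max(wh);W=min(wh)
    ya=q@ey; xa=q@ex
    # straight side: extent of x near each edge
    hi=np.ptp(np.percentile(xa[ya>W*0.3],[2,98])); lo=np.ptp(np.percentile(xa[ya<-W*0.3],[2,98]))
    if hi>lo: ex,ey=-ex,-ey
    o=np.array(c)-ey*W/2
    return dict(L=L,W=W,c=np.array(c)/1000,o=o/1000,yaw=np.degrees(np.arctan2(ex[1],ex[0])),hi=hi,lo=lo)
E
python3 - <<'E'
from h import *
import pickle
np.set_printoptions(precision=4,suppress=True)
cs={"base":(0.40,0.31),"second":(0.42,-0.13),"third":(0.565,-0.335),"crown":(0.412,-0.335),"stand":(0.61,0.075)}
for n in ["top","scene"]:
    p=pickle.load(open(n+"0.pkl","rb")); X=cloud(p).reshape(-1,3); rgb=p["frame"].reshape(-1,3)
    for k,c in cs.items():
        d=np.hypot(X[:,0]-c[0],X[:,1]-c[1])
        m=(d<(0.1 if k!='stand' else .1))&(p["depth"].ravel()>0)
        P=X[m]; print(n,k,"zpct",np.percentile(P[:,2],[5,50,90,98]))
        if k=="crown": mm=P[:,2]>0.008
        elif k=="stand": mm=P[:,2]>0.009
        else: mm=P[:,2]>0.018
        r=fitrect(P[mm][:,:2]); print("   ",mm.sum(),r)
p=pickle.load(open("top0.pkl","rb"))
im=cv2.cvtColor(p["frame"],cv2.COLOR_RGB2BGR)[110:200,200:340]
cv2.imwrite("pics/standzoom.png",cv2.convertScaleAbs(cv2.resize(im,None,fx=5,fy=5,interpolation=cv2.INTER_CUBIC),alpha=1.8))
E
```

```text
top base zpct [-0.0043  0.0004  0.0239  0.0271]
    849 {'L': 127.99633026123047, 'W': 56.923583984375, 'c': array([0.3944, 0.3147]), 'o': array([0.3941, 0.3431]), 'yaw': np.float32(-179.29271), 'hi': np.float64(124.94349052181647), 'lo': np.float64(89.90271088164992)}
top second zpct [-0.0042  0.0003  0.0231  0.0266]
    628 {'L': 110.95100402832031, 'W': 50.447689056396484, 'c': array([ 0.4156, -0.127 ]), 'o': array([ 0.4203, -0.1022]), 'yaw': np.float32(169.18619), 'hi': np.float64(107.32430417436063), 'lo': np.float64(70.40651976787126)}
top third zpct [-0.004   0.0005  0.0216  0.0263]
    449 {'L': 94.98474884033203, 'W': 45.28446960449219, 'c': array([ 0.56 , -0.359]), 'o': array([ 0.5639, -0.3367]), 'yaw': np.float32(170.06485), 'hi': np.float64(91.35708641644328), 'lo': np.float64(61.11831718933314)}
top crown zpct [-0.0041  0.0001  0.005   0.024 ]
    313 {'L': 73.08671569824219, 'W': 65.97176361083984, 'c': array([ 0.4132, -0.3642]), 'o': array([ 0.4193, -0.3318]), 'yaw': np.float32(169.4895), 'hi': np.float64(68.84331237488252), 'lo': np.float64(0.0)}
top stand zpct [-0.00
[... 930 characters left out ...]
, -0.354 ]), 'o': array([ 0.564 , -0.3302]), 'yaw': np.float32(168.30426), 'hi': np.float64(90.37044764354194), 'lo': np.float64(56.00046216896702)}
scene crown zpct [-0.0031  0.      0.0097  0.0234]
    110 {'L': 72.849853515625, 'W': 36.06791305541992, 'c': array([ 0.4154, -0.3391]), 'o': array([ 0.42  , -0.3217]), 'yaw': np.float32(165.04929), 'hi': np.float64(53.13814829386102), 'lo': np.float64(45.809076412027906)}
scene stand zpct [-0.0019  0.0123  0.0172  0.0184]
    1206 {'L': 167.26010131835938, 'W': 96.85415649414062, 'c': array([0.6111, 0.0806]), 'o': array([0.5959, 0.1266]), 'yaw': np.float32(-161.72295), 'hi': np.float64(159.32984184435446), 'lo': np.float64(157.56409701789033)}
```

View pics/standzoom.png

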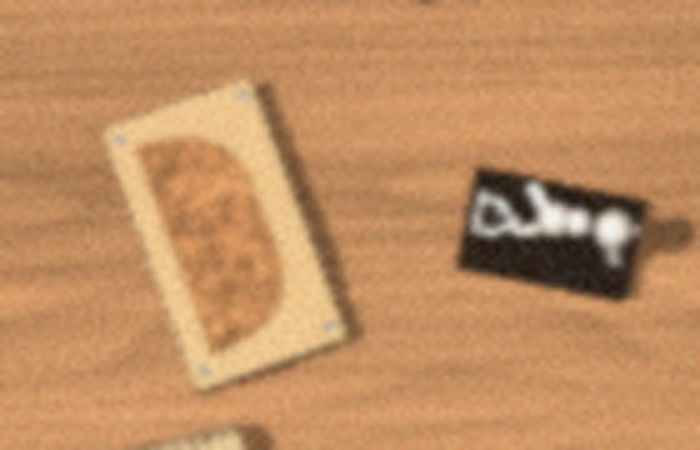

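```bash
cat > plan.py <<'E'
import sys; from h import *
def plan(x,y,z,yaw):
    s=get_state(); q=s["eef_rot"]
    from scipy.spatial.transform import Rotation as R
    M=R.from_quat(q).as_matrix(); psi=np.degrees(np.arctan2(M[1,0],M[0,0]))
    d=np.array([x,y,z])-s["tool_pos"]; t=(psi-yaw+180)%360-180
    print("clock %.2f pos %s psi %.2f tilt %.4f F %s open %.1f"%(s["clock"],np.round(s["tool_pos"],4),psi,np.arccos(-M[2,2]),np.round(s["contact_force"],1),s["opening"]*88))
    print("tool delta now",np.round(M.T@d,4)," turn",round(t,2))
    a=np.radians(yaw); N=np.array([[np.cos(a),np.sin(a),0],[np.sin(a),-np.cos(a),0],[0,0,-1]])
    print("tool delta after turn",np.round(N@d,4),"dist",round(np.linalg.norm(d),3))
if __name__=="__main__": plan(*map(float,sys.argv[1:5]))
E
R='[{"hand":0.088,"slide":[-0.0375,-0.041,0],"turn":0}]'
python3 -m creep '[{"hand":0.088,"slide":[-0.0375,-0.041,0],"turn":0},{"hand":0.088,"slide":[-0.0375,-0.041,0],"turn":0},{"hand":0.088,"slide":[-0.0375,-0.041,0],"turn":0},{"hand":0.088,"slide":[-0.0375,-0.041,0],"turn":0},{"hand":0.088,"slide":[-0.0375,-0.041,0],"turn":0}]' 30
python3 plan.py 0.394 0.25 0.2 -90
```

```text
clock: 2.52
tool_pos: [0.3401, -0.3427, 0.247]
eef_rot: [0.816, -0.577, 0.001, -0.0]
contact_force: [1.4, 0.7, -0.0]
opening: 0.994
clock 2.52 pos [ 0.3401 -0.3427  0.247 ] psi -70.54 tilt 0.0011 F [ 1.4  0.7 -0. ] open 87.4
tool delta now [-0.5409 -0.2483  0.0467]  turn 19.46
tool delta after turn [-0.5927 -0.0539  0.047 ] dist 0.597
```

```bash
python3 -m creep '[{"hand":0.088,"slide":[-0.0375,-0.041,0],"turn":0},{"hand":0.088,"slide":[-0.0375,-0.041,0],"turn":0},{"hand":0.088,"slide":[-0.0375,-0.041,0],"turn":0},{"hand":0.088,"slide":[-0.055,-0.02,0],"turn":4},{"hand":0.088,"slide":[-0.055,-0.01,0],"turn":5}]'
python3 plan.py 0.394 0.25 0.2 -90
```

```text
clock: 3.15
tool_pos: [0.4139, -0.0808, 0.2469]
eef_rot: [0.768, -0.64, 0.001, -0.001]
contact_force: [0.9, 0.1, -1.4]
opening: 1.002
clock 3.15 pos [ 0.4139 -0.0808  0.2469] psi -79.65 tilt 0.0018 F [ 0.9  0.1 -1.4] open 88.2
tool delta now [-0.329  -0.0398  0.047 ]  turn 10.35
tool delta after turn [-0.3308  0.0199  0.0469] dist 0.335
```

```bash
python3 -m creep '[{"hand":0.088,"slide":[-0.06,-0.01,0],"turn":5},{"hand":0.088,"slide":[-0.06,0,0],"turn":5},{"hand":0.088,"slide":[-0.06,0.005,0],"turn":0},{"hand":0.088,"slide":[-0.06,0.01,0.015],"turn":0},{"hand":0.088,"slide":[-0.06,0.005,0.015],"turn":0}]'
python3 - <<'E'
from h import *
from plan import plan
p=snapshot("wrist"); save(p,"w1.png"); print(np.round(p["camera_from_world"],3),p["mtx"])
X=cloud(p).reshape(-1,3); m=(np.hypot(X[:,0]-.394,X[:,1]-.315)<.1)&(X[:,2]>.018)&(X[:,2]<.035)
print(m.sum()); 
if m.sum()>50: print(fitrect(X[m][:,:2]),np.median(X[m][:,2]))
plan(.394,.315,.2,-89.5)
E
```

```text
clock: 3.78
tool_pos: [0.3846, 0.2195, 0.2167]
eef_rot: [0.71, -0.704, 0.0, -0.001]
contact_force: [1.8, -0.3, -0.0]
opening: 0.997
[[ 0.009 -1.    -0.002  0.217]
 [-0.965 -0.009  0.263  0.345]
 [-0.263 -0.001 -0.965  0.461]
 [ 0.     0.     0.     1.   ]] [[337.75523079   0.         253.02748623]
 [  0.         337.75523079 192.82450818]
 [  0.           0.           1.        ]]
6713
{'L': 130.04852294921875, 'W': 57.78404235839844, 'c': array([0.3937861 , 0.31578287]), 'o': array([0.39356574, 0.34467405]), 'yaw': np.float32(-179.56299), 'hi': np.float64(124.86147746358111), 'lo': np.float64(88.5915476900289)} 0.024166846032638245
clock 3.83 pos [0.3827 0.2298 0.2153] psi -88.73 tilt 0.0074 F [-0.1  6.6 -0.5] open 87.8
tool delta now [-0.0848 -0.0132  0.0159]  turn 0.77
tool delta after turn [-0.0851 -0.0121  0.0153] dist 0.087
```

View pics/w1.png

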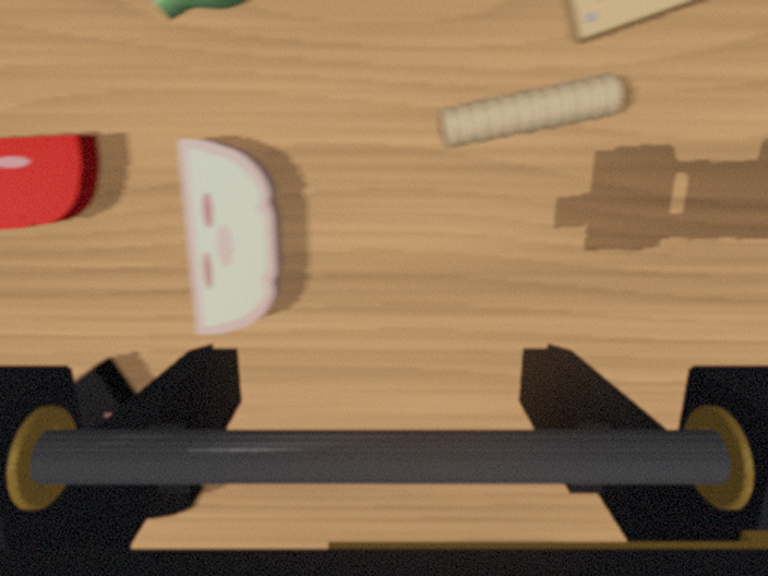

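```bash
python3 -m creep '[{"hand":0.088,"slide":[-0.042,-0.006,0.03],"turn":0.4},{"hand":0.088,"slide":[-0.042,-0.006,0.03],"turn":0.4},{"hand":0.088,"slide":[0,0,0.04],"turn":0},{"hand":0.088,"slide":[0,0,0.03],"turn":0},{"hand":0.088,"slide":[0,0,0],"turn":0}]'
python3 - <<'E'
from h import *
from plan import plan
p=snapshot("wrist"); save(p,"w2.png")
X=cloud(p).reshape(-1,3); m=(np.hypot(X[:,0]-.394,X[:,1]-.315)<.1)&(X[:,2]>.018)&(X[:,2]<.03)
print(m.sum(),fitrect(X[m][:,:2]),np.median(X[m][:,2]))
plan(.3938,.3158,.012,-89.56)
E
```

```text
clock: 4.45
tool_pos: [0.3955, 0.3006, 0.0853]
eef_rot: [-0.705, 0.709, 0.0, -0.002]
contact_force: [0.1, -0.4, 0.3]
opening: 1.002
14949 {'L': 114.6381607055664, 'W': 57.128231048583984, 'c': array([0.40147775, 0.31600131]), 'o': array([0.40141551, 0.34456536]), 'yaw': np.float32(-179.87512), 'hi': np.float64(109.305281058335), 'lo': np.float64(88.91728093756804)} 0.024135526452329997
clock 4.50 pos [0.3963 0.301  0.0865] psi -90.34 tilt 0.0015 F [ 0.6 -0.1  0.8] open 88.2
tool delta now [-0.0149  0.0025  0.0745]  turn -0.78
tool delta after turn [-0.0148  0.0024  0.0745] dist 0.076
```

View pics/w2.png

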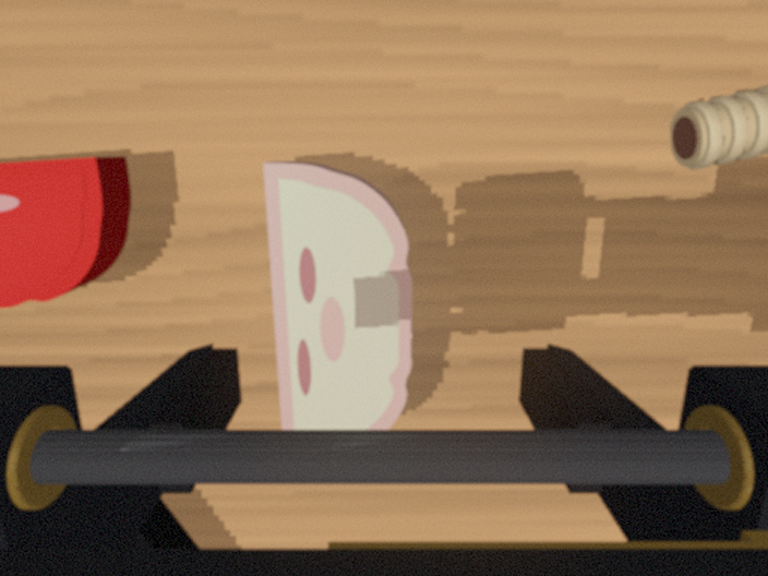

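```bash
python3 -m creep '[{"hand":0.088,"slide":[-0.015,0.0025,0.02],"turn":-0.8},{"hand":0.088,"slide":[0,0,0.03],"turn":0},{"hand":0.088,"slide":[0,0,0.024],"turn":0},{"hand":0.088,"slide":[0,0,0],"turn":0},{"hand":0.088,"slide":[0,0,0],"turn":0}]'
python3 plan.py .3938 .3158 .012 -89.56
```

```text
clock: 5.12
tool_pos: [0.395, 0.3169, 0.0143]
eef_rot: [0.71, -0.704, 0.0, -0.001]
contact_force: [0.4, 0.2, -0.3]
opening: 1.002
clock 5.12 pos [0.395  0.3169 0.0143] psi -89.55 tilt 0.0024 F [ 0.4  0.2 -0.3] open 88.2
tool delta now [0.0011 0.0012 0.0023]  turn 0.01
tool delta after turn [0.0011 0.0012 0.0023] dist 0.003
```

```bash
python3 -m creep '[{"hand":0.05,"slide":[0.001,0.001,0.002],"turn":0},{"hand":0.05,"slide":[0,0,0],"turn":0},{"hand":0.05,"slide":[0,0,0],"turn":0},{"hand":0.05,"slide":[0,0,0],"turn":0},{"hand":0.05,"slide":[0,0,0],"turn":0}]' 30
python3 plan.py .3938 .3158 .012 -89.56
```

```text
clock: 5.75
tool_pos: [0.3932, 0.3155, 0.011]
eef_rot: [0.71, -0.704, 0.0, -0.0]
contact_force: [0.4, 0.7, 3.7]
opening: 0.649
clock 5.75 pos [0.3932 0.3155 0.011 ] psi -89.53 tilt 0.0004 F [0.4 0.7 3.7] open 57.1
tool delta now [-0.0003 -0.0006 -0.001 ]  turn 0.03
tool delta after turn [-0.0003 -0.0006 -0.001 ] dist 0.001
```

```bash
python3 -m creep '[{"hand":0.05,"slide":[0,0,-0.03],"turn":0},{"hand":0.05,"slide":[0,0,-0.05],"turn":0},{"hand":0.05,"slide":[0.02,-0.01,-0.05],"turn":0},{"hand":0.05,"slide":[0.05,-0.025,-0.02],"turn":0},{"hand":0.05,"slide":[0.055,-0.025,0],"turn":-5}]'
python3 plan.py .51 .09 .17 -71.2
```

```text
clock: 6.38
tool_pos: [0.4555, 0.1907, 0.1623]
eef_rot: [0.742, -0.671, 0.001, -0.002]
contact_force: [0.5, 0.0, -1.2]
opening: 0.645
clock 6.38 pos [0.4555 0.1907 0.1623] psi -84.27 tilt 0.0041 F [ 0.5  0.  -1.2] open 56.8
tool delta now [ 0.1057 -0.0442 -0.0077]  turn -13.07
tool delta after turn [ 0.1129 -0.0191 -0.0077] dist 0.115
```

```bash
python3 -m creep '[{"hand":0.05,"slide":[0.05,-0.02,0],"turn":-5},{"hand":0.05,"slide":[0.055,-0.02,-0.015],"turn":-5},{"hand":0.05,"slide":[0,0,0],"turn":-3},{"hand":0.05,"slide":[0,0,0],"turn":0}]'
python3 - <<'E'
from h import *
from plan import plan
p=snapshot("wrist"); save(p,"w3.png")
X=cloud(p).reshape(-1,3); m=(np.hypot(X[:,0]-.612,X[:,1]-.077)<.1)&(X[:,2]>.011)&(X[:,2]<.022)
print(m.sum(),fitrect(X[m][:,:2]),np.median(X[m][:,2]))
plan(.6113,.079,.12,-71.2)
E
```

```text
clock: 6.88
tool_pos: [0.5078, 0.0926, 0.1754]
eef_rot: [0.811, -0.585, -0.001, 0.0]
contact_force: [0.0, 0.5, -1.9]
opening: 0.641
16065 {'L': 132.277099609375, 'W': 92.18659210205078, 'c': array([0.59720123, 0.07311317]), 'o': array([0.61220682, 0.02953079]), 'yaw': np.float32(18.99879), 'hi': np.float64(88.86975647435554), 'lo': np.float64(125.43713780370658)} 0.01591704679842154
clock 6.92 pos [0.5074 0.0936 0.1753] psi -71.49 tilt 0.0017 F [ 0.3  0.2 -0.9] open 56.7
tool delta now [ 0.0469 -0.0939  0.0552]  turn -0.29
tool delta after turn [ 0.0473 -0.0936  0.0553] dist 0.119
```

View pics/w3.png

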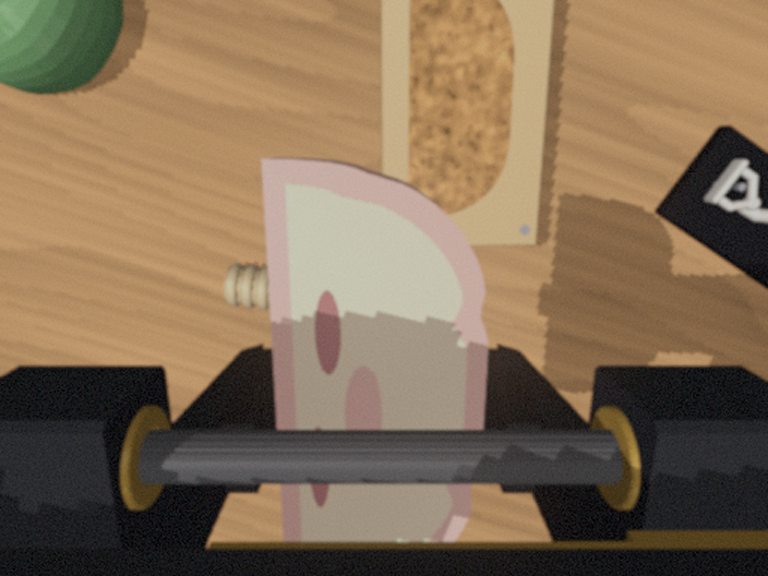

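```bash
python3 -m creep '[{"hand":0.05,"slide":[0.023,-0.047,0.01],"turn":-0.5},{"hand":0.05,"slide":[0.023,-0.047,0.03],"turn":0},{"hand":0.05,"slide":[0,0,0.035],"turn":0},{"hand":0.05,"slide":[0,0,0],"turn":0},{"hand":0.05,"slide":[0,0,0],"turn":0}]'
python3 plan.py .6108 .0801 .027 -71.0
```

```text
clock: 7.55
tool_pos: [0.6116, 0.0809, 0.1014]
eef_rot: [0.815, -0.58, -0.0, -0.0]
contact_force: [-0.5, -0.2, -1.5]
opening: 0.642
clock 7.55 pos [0.6116 0.0809 0.1014] psi -70.90 tilt 0.0006 F [-0.5 -0.2 -1.5] open 56.5
tool delta now [0.0006 0.001  0.0744]  turn 0.1
tool delta after turn [0.0005 0.001  0.0744] dist 0.074
```

```bash
python3 -m creep '[{"hand":0.05,"slide":[0,0.001,0.035],"turn":0},{"hand":0.05,"slide":[0,0,0.025],"turn":0},{"hand":0.05,"slide":[0,0,0.009],"turn":0},{"hand":0.05,"slide":[0,0,0.003],"turn":0},{"hand":0.05,"slide":[0,0,0],"turn":0}]'
python3 plan.py .6108 .0801 .027 -71.0
```

```text
clock: 8.18
tool_pos: [0.612, 0.0791, 0.0299]
eef_rot: [0.814, -0.581, 0.001, -0.001]
contact_force: [0.5, 0.5, -1.9]
opening: 0.646
clock 8.18 pos [0.612  0.0791 0.0299] psi -71.02 tilt 0.0019 F [ 0.5  0.5 -1.9] open 56.9
tool delta now [-0.0013  0.0008  0.0029]  turn -0.02
tool delta after turn [-0.0013  0.0008  0.0029] dist 0.003
```

```bash
python3 -m creep '[{"hand":0.05,"slide":[-0.001,0.001,0.001],"turn":0},{"hand":0.05,"slide":[0,0,0.001],"turn":0},{"hand":0.05,"slide":[0,0,0.001],"turn":0},{"hand":0.05,"slide":[0,0,0],"turn":0}]'
python3 plan.py .6108 .0801 .027 -71.0
```

```text
clock: 8.68
tool_pos: [0.6101, 0.0796, 0.027]
eef_rot: [0.814, -0.581, 0.0, -0.0]
contact_force: [-1.8, 0.0, 8.9]
opening: 0.644
clock 8.68 pos [0.6101 0.0796 0.027 ] psi -71.03 tilt 0.0006 F [-1.8  0.   8.9] open 56.7
tool delta now [-0.0003 -0.0008  0.    ]  turn -0.03
tool delta after turn [-0.0003 -0.0008 -0.    ] dist 0.001
```

Contact (Fz≈9 N). Release, then lift and look.

```bash
python3 -m creep '[{"hand":0.085,"slide":[0,0,0],"turn":0},{"hand":0.085,"slide":[0,0,0],"turn":0},{"hand":0.085,"slide":[0,0,0],"turn":0},{"hand":0.085,"slide":[0,0,-0.03],"turn":0},{"hand":0.085,"slide":[0,0.04,-0.045],"turn":0}]'
python3 -m creep '[{"hand":0.085,"slide":[0,0.05,-0.03],"turn":0},{"hand":0.085,"slide":[0,0.05,-0.03],"turn":0},{"hand":0.085,"slide":[0,0,0],"turn":0}]'
python3 - <<'E'
from h import *
from plan import plan
p=snapshot("wrist"); save(p,"w4.png")
X=cloud(p).reshape(-1,3); m=(np.hypot(X[:,0]-.611,X[:,1]-.08)<.1)&(X[:,2]>.033)&(X[:,2]<.05)
print(m.sum(),fitrect(X[m][:,:2]),np.median(X[m][:,2]))
m=(np.hypot(X[:,0]-.611,X[:,1]-.08)<.13)&(X[:,2]>.010)&(X[:,2]<.05)
print(m.sum(),fitrect(X[m][:,:2]))
plan(.38,-.127,.2,-100.8)
E
```

```text
clock: 9.3
tool_pos: [0.5737, 0.0677, 0.1006]
eef_rot: [0.814, -0.581, 0.0, -0.001]
contact_force: [0.5, 0.4, 0.5]
opening: 0.966
clock: 9.68
tool_pos: [0.4744, 0.0321, 0.1624]
eef_rot: [0.814, -0.582, -0.0, 0.001]
contact_force: [1.7, 0.0, 0.3]
opening: 0.963
5766 {'L': 57.04417419433594, 'W': 54.8155517578125, 'c': array([0.57523749, 0.06800945]), 'o': array([0.60119309, 0.07681243]), 'yaw': np.float32(108.73464), 'hi': np.float64(54.545614659565885), 'lo': np.float64(37.33862637303856)} 0.04006876000262419
13526 {'L': 132.35028076171875, 'W': 122.08998107910156, 'c': array([0.54380194, 0.07608549]), 'o': array([0.60163421, 0.09562825]), 'yaw': np.float32(108.6712), 'hi': np.float64(88.25340108570158), 'lo': np.float64(46.41039318104052)}
clock 9.72 pos [0.4772 0.0334 0.1617] psi -71.07 tilt 0.0013 F [1.2 0.7 0. ] open 85.0
tool delta now [ 0.1202  0.1439 -0.0384]  turn 29.73
tool delta after turn [ 0.1758  0.0654 -0.0383] dist 0.191
```

View pics/w4.png

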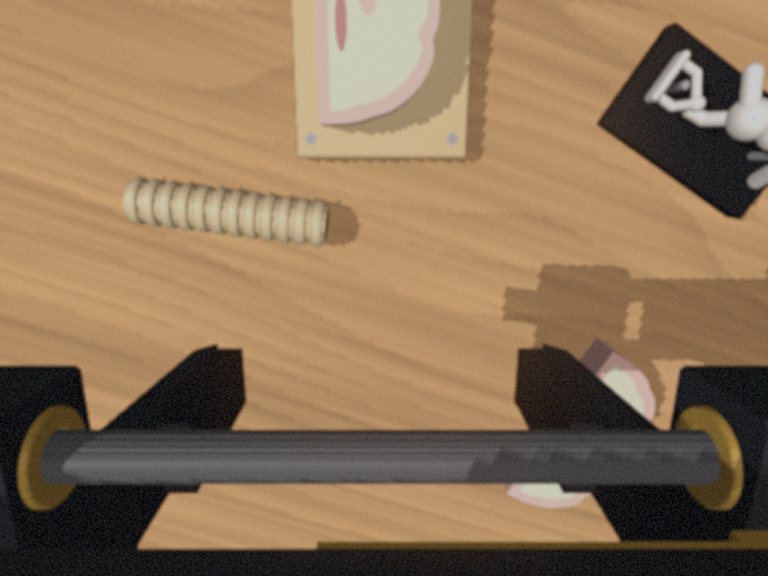

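```bash
python3 -m creep '[{"hand":0.088,"slide":[0.035,0.03,-0.01],"turn":7.5},{"hand":0.088,"slide":[0.035,0.02,0],"turn":7.5},{"hand":0.088,"slide":[0.035,0.01,0],"turn":7.5},{"hand":0.088,"slide":[0.035,0,0],"turn":7.5},{"hand":0.088,"slide":[0,0,0],"turn":0}]'
python3 - <<'E'
from h import *
from plan import plan
p=snapshot("wrist"); save(p,"w5.png")
X=cloud(p).reshape(-1,3); m=(np.hypot(X[:,0]-.416,X[:,1]+.127)<.1)&(X[:,2]>.018)&(X[:,2]<.03)
print(m.sum(),fitrect(X[m][:,:2]),np.median(X[m][:,2]))
plan(.4156,-.127,.1,-100.8)
E
```

```text
clock: 10.35
tool_pos: [0.4395, -0.1205, 0.1701]
eef_rot: [-0.634, 0.773, -0.001, -0.0]
contact_force: [-0.1, -0.4, -0.0]
opening: 1.0
6054 {'L': 112.07003021240234, 'W': 50.025543212890625, 'c': array([ 0.41474185, -0.12605779]), 'o': array([ 0.41957436, -0.10151628]), 'yaw': np.float32(168.8603), 'hi': np.float64(107.8514427987881), 'lo': np.float64(77.58478559751134)} 0.024100889398161712
clock 10.40 pos [ 0.4397 -0.1185  0.1701] psi -101.09 tilt 0.0010 F [-0.1  0.1 -0.1] open 87.9
tool delta now [0.0129 0.0221 0.0701]  turn -0.29
tool delta after turn [0.0128 0.022  0.0701] dist 0.075
```

View pics/w5.png

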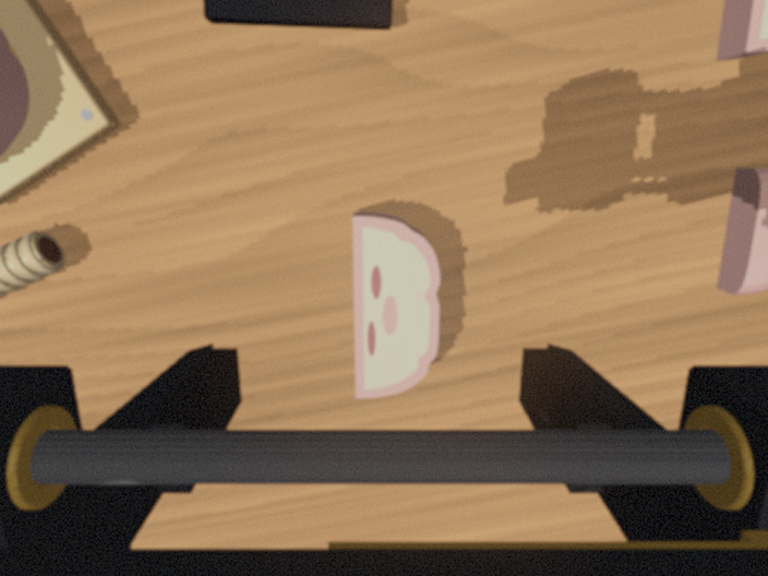

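```bash
python3 -m creep '[{"hand":0.088,"slide":[0.0123,0.023,0.05],"turn":0},{"hand":0.088,"slide":[0,0,0.055],"turn":0},{"hand":0.088,"slide":[0,0,0.035],"turn":0},{"hand":0.088,"slide":[0,0,0.012],"turn":0},{"hand":0.088,"slide":[0,0,0],"turn":0}]'
python3 plan.py .4147 -.1261 .0115 -101.14
```

```text
clock: 11.02
tool_pos: [0.4191, -0.1259, 0.0446]
eef_rot: [-0.638, 0.77, 0.005, -0.004]
contact_force: [-0.4, 0.5, -0.3]
opening: 0.998
clock 11.03 pos [ 0.4191 -0.1259  0.0446] psi -100.76 tilt 0.0129 F [-0.4  0.5 -0.3] open 87.8
tool delta now [0.0011 0.0038 0.0332]  turn 0.38
tool delta after turn [0.001  0.0043 0.0331] dist 0.033
```

```bash
python3 -m creep '[{"hand":0.088,"slide":[0,0,0],"turn":0},{"hand":0.088,"slide":[0,0,0],"turn":0}]'
python3 plan.py .4147 -.1261 .0115 -101.14
```

```text
clock: 11.28
tool_pos: [0.4183, -0.1271, 0.0461]
eef_rot: [-0.636, 0.772, 0.004, -0.004]
contact_force: [-0.1, 0.1, 0.0]
opening: 0.992
clock 11.28 pos [ 0.4183 -0.1271  0.0461] psi -100.99 tilt 0.0118 F [-0.1  0.1  0. ] open 87.3
tool delta now [-0.0003  0.0033  0.0346]  turn 0.15
tool delta after turn [-0.0003  0.0037  0.0346] dist 0.035
```

```bash
python3 -m creep '[{"hand":0.088,"slide":[0,0,0.012],"turn":0},{"hand":0.088,"slide":[0,0,0.012],"turn":0},{"hand":0.088,"slide":[0,0.002,0],"turn":0},{"hand":0.088,"slide":[0,0,0],"turn":0}]'
python3 plan.py .4147 -.1261 .0115 -101.14; python3 -c "
from h import *; print(np.round(get_state()['q'],3))"
```

```text
clock: 11.78
tool_pos: [0.4202, -0.1287, 0.0289]
eef_rot: [-0.635, 0.772, 0.008, -0.007]
contact_force: [-0.2, -0.4, 0.4]
opening: 0.997
clock 11.78 pos [ 0.4202 -0.1287  0.0289] psi -101.14 tilt 0.0219 F [-0.2 -0.4  0.4] open 87.7
tool delta now [-0.0015  0.0055  0.0176]  turn -0.0
tool delta after turn [-0.0015  0.0059  0.0174] dist 0.018
[ 0.222  0.91  -0.048  2.233  1.08   0.043 -2.653]
```

```bash
python3 -m creep '[{"hand":0.088,"slide":[0,0,-0.05],"turn":0},{"hand":0.088,"slide":[0,-0.02,-0.06],"turn":-10},{"hand":0.088,"slide":[0,0,0],"turn":-10},{"hand":0.088,"slide":[0,0,0],"turn":-10},{"hand":0.088,"slide":[0,0,0],"turn":-10}]'
python3 -m creep '[{"hand":0.088,"slide":[0,0,0],"turn":-10},{"hand":0.088,"slide":[0,0,0],"turn":-10},{"hand":0.088,"slide":[0,0,0],"turn":-10},{"hand":0.088,"slide":[0,0,0],"turn":-10},{"hand":0.088,"slide":[0,0,0],"turn":-10}]'
python3 -m creep '[{"hand":0.088,"slide":[0,0,0],"turn":-10},{"hand":0.088,"slide":[0,0,0],"turn":-10},{"hand":0.088,"slide":[0,0,0],"turn":-10},{"hand":0.088,"slide":[0,0,0],"turn":-10},{"hand":0.088,"slide":[0,0,0],"turn":-10}]'
python3 plan.py .4147 -.1261 .06 78.86;python3 -c "
from h import *; print(np.round(get_state()['q'],3))"
```

```text
clock: 12.4
tool_pos: [0.4398, -0.1326, 0.1171]
eef_rot: [0.855, -0.518, -0.01, 0.003]
contact_force: [0.9, -0.1, 0.0]
opening: 1.0
clock: 13.02
tool_pos: [0.4396, -0.1325, 0.1168]
eef_rot: [0.994, -0.108, -0.011, -0.001]
contact_force: [-0.4, -0.2, 0.0]
opening: 1.001
clock: 13.65
tool_pos: [0.4395, -0.1325, 0.1167]
eef_rot: [0.946, 0.323, -0.01, -0.006]
contact_force: [0.8, 1.1, -0.1]
opening: 0.997
clock 13.65 pos [ 0.4395 -0.1325  0.1167] psi 37.66 tilt 0.0230 F [ 0.8  1.1 -0.1] open 87.7
tool delta now [-0.0148 -0.0193  0.0573]  turn -41.2
tool delta after turn [ 0.0015 -0.0256  0.0567] dist 0.062
[ 0.798  0.953 -1.072  2.121  1.159  0.89  -0.347]
```

```bash
python3 -m creep '[{"hand":0.088,"slide":[0,0,0],"turn":-10.3},{"hand":0.088,"slide":[0,0,0],"turn":-10.3},{"hand":0.088,"slide":[0,0,0],"turn":-10.3},{"hand":0.088,"slide":[0,0,0],"turn":-10.3},{"hand":0.088,"slide":[0,-0.025,0],"turn":0}]'
python3 - <<'E'
from h import *
from plan import plan
p=snapshot("wrist"); save(p,"w6.png")
X=cloud(p).reshape(-1,3); m=(np.hypot(X[:,0]-.416,X[:,1]+.127)<.1)&(X[:,2]>.018)&(X[:,2]<.03)
print(m.sum()); 
if m.sum()>100: print(fitrect(X[m][:,:2]),np.median(X[m][:,2]))
plan(.4147,-.1261,.06,78.86)
print(np.round(get_state()['q'],3))
from scipy.spatial.transform import Rotation as R
print(R.from_quat(get_state()["eef_rot"]).as_matrix().round(3))
E
```

```text
clock: 14.28
tool_pos: [0.4162, -0.1273, 0.1171]
eef_rot: [0.774, 0.633, -0.006, -0.009]
contact_force: [0.1, 0.8, 0.1]
opening: 0.996
9342
{'L': 111.70625305175781, 'W': 49.99472427368164, 'c': array([ 0.41442316, -0.12510632]), 'o': array([ 0.41925815, -0.10058101]), 'yaw': np.float32(168.84753), 'hi': np.float64(107.64544375358875), 'lo': np.float64(75.85669610679639)} 0.024049107684610993
clock 14.32 pos [ 0.4112 -0.1271  0.1169] psi 78.63 tilt 0.0268 F [-4.2  0.   0.3] open 87.9
tool delta now [0.0017 0.0048 0.0568]  turn -0.23
tool delta after turn [0.0017 0.0033 0.0569] dist 0.057
[ 0.848  0.993 -1.183  2.198  1.22   0.963  0.259]
[[ 0.197  0.98  -0.026]
 [ 0.98  -0.197  0.004]
 [-0.001 -0.027 -1.   ]]
```

View pics/w6.png

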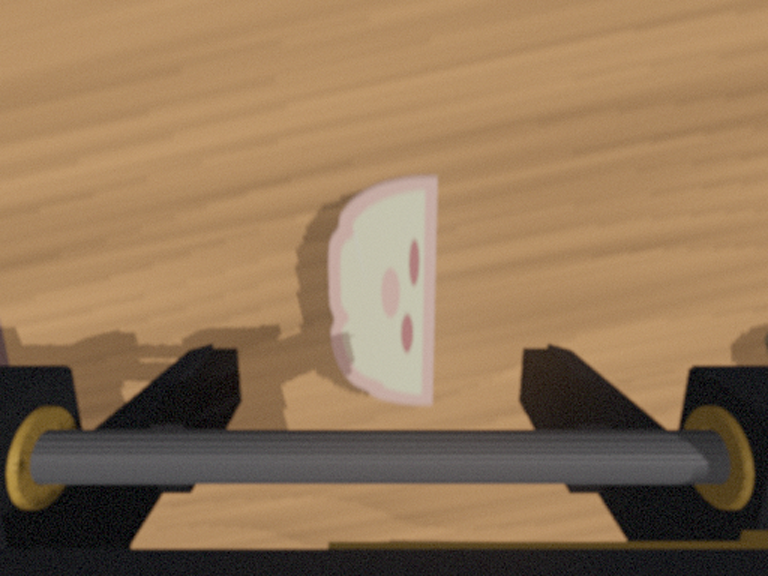

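```bash
python3 -m creep '[{"hand":0.088,"slide":[0.001,0.004,0.03],"turn":0},{"hand":0.088,"slide":[0,0,0.02],"turn":0},{"hand":0.088,"slide":[0,0,0],"turn":0},{"hand":0.088,"slide":[0,0,0],"turn":0}]'
python3 plan.py .4145 -.1257 .0115 78.86;python3 -c "
from h import *; print(np.round(get_state()['q'],3))"
```

```text
clock: 14.82
tool_pos: [0.4193, -0.127, 0.0676]
eef_rot: [0.774, 0.633, -0.006, -0.008]
contact_force: [0.1, 0.4, -0.6]
opening: 1.0
clock 14.82 pos [ 0.4193 -0.127   0.0676] psi 78.57 tilt 0.0209 F [ 0.1  0.4 -0.6] open 88.0
tool delta now [ 0.0003 -0.0038  0.0562]  turn -0.29
tool delta after turn [ 0.0004 -0.0049  0.0561] dist 0.056
[ 0.808  1.083 -1.113  2.203  1.361  0.941  0.168]
```

```bash
python3 -m creep '[{"hand":0.088,"slide":[0,-0.004,0.02],"turn":-0.3},{"hand":0.088,"slide":[0,0,0.02],"turn":0},{"hand":0.088,"slide":[0,0,0.014],"turn":0},{"hand":0.088,"slide":[0,0,0],"turn":0},{"hand":0.088,"slide":[0,0,0],"turn":0}]'
python3 plan.py .4145 -.1257 .0115 78.86;python3 -c "
from h import *; print(np.round(get_state()['q'],3))"
```

```text
clock: 15.45
tool_pos: [0.4146, -0.126, 0.014]
eef_rot: [0.772, 0.635, -0.006, -0.008]
contact_force: [0.8, -0.4, -0.1]
opening: 0.999
clock 15.45 pos [ 0.4146 -0.126   0.014 ] psi 78.87 tilt 0.0199 F [ 0.8 -0.4 -0.1] open 87.9
tool delta now [ 0.0003 -0.0001  0.0025]  turn 0.01
tool delta after turn [ 0.0003 -0.0002  0.0025] dist 0.002
[ 0.782  1.186 -1.051  2.223  1.523  0.935  0.061]
```

```bash
python3 -m creep '[{"hand":0.043,"slide":[0,0,0.002],"turn":0},{"hand":0.043,"slide":[0,0,0],"turn":0},{"hand":0.043,"slide":[0,0,0],"turn":0},{"hand":0.043,"slide":[0,0,0],"turn":0},{"hand":0.043,"slide":[0,0,0],"turn":0}]' 30
python3 plan.py .4145 -.1257 .0115 78.86
python3 -m creep '[{"hand":0.043,"slide":[0,0,-0.03],"turn":0},{"hand":0.043,"slide":[0,0,-0.05],"turn":0},{"hand":0.043,"slide":[0,0,-0.05],"turn":0},{"hand":0.043,"slide":[0,0,-0.05],"turn":0}]'
python3 plan.py .6102 .0837 .19 109
```

```text
clock: 16.08
tool_pos: [0.4141, -0.126, 0.0111]
eef_rot: [0.772, 0.635, -0.006, -0.008]
contact_force: [-0.2, -0.0, 0.7]
opening: 0.561
clock 16.07 pos [ 0.4141 -0.126   0.0111] psi 78.88 tilt 0.0210 F [-0.2 -0.   0.7] open 49.3
tool delta now [ 0.0003  0.0003 -0.0004]  turn 0.02
tool delta after turn [ 0.0003  0.0004 -0.0004] dist 0.001
clock: 16.58
tool_pos: [0.4172, -0.1269, 0.1924]
eef_rot: [0.772, 0.635, -0.007, -0.009]
contact_force: [0.7, -0.2, -1.0]
opening: 0.566
clock 16.57 pos [ 0.4172 -0.1269  0.1924] psi 78.92 tilt 0.0219 F [ 0.7 -0.2 -1. ] open 49.8
tool delta now [ 0.2437  0.1489 -0.0008]  turn -30.08
tool delta after turn [0.1363 0.251  0.0024] dist 0.286
```

```bash
cat > topcheck.py <<'E'
from h import *
import sys
def topcheck(h,name,cam="top"):
    p=snapshot(cam); save(p,name)
    X=cloud(p).reshape(-1,3); d=np.hypot(X[:,0]-.611,X[:,1]-.08)
    m=(d<.1)&(X[:,2]>h-.007)&(X[:,2]<h+.012)
    r=fitrect(X[m][:,:2]); print(cam,m.sum(),"L%.1f W%.1f c %s o %s yaw %.2f z %.4f"%(r["L"],r["W"],r["c"].round(4),r["o"].round(4),r["yaw"],np.median(X[m][:,2])))
if __name__=="__main__": topcheck(float(sys.argv[1]),sys.argv[2],*sys.argv[3:])
E
python3 topcheck.py .04 t1.png; python3 topcheck.py .04 s1.png scene
```

```text
top 808 L130.5 W56.9 c [0.6117 0.0791] o [0.6025 0.1061] yaw -161.15 z 0.0400
scene 556 L131.7 W60.1 c [0.61  0.083] o [0.5999 0.1113] yaw -160.27 z 0.0399
```

View pics/t1.png

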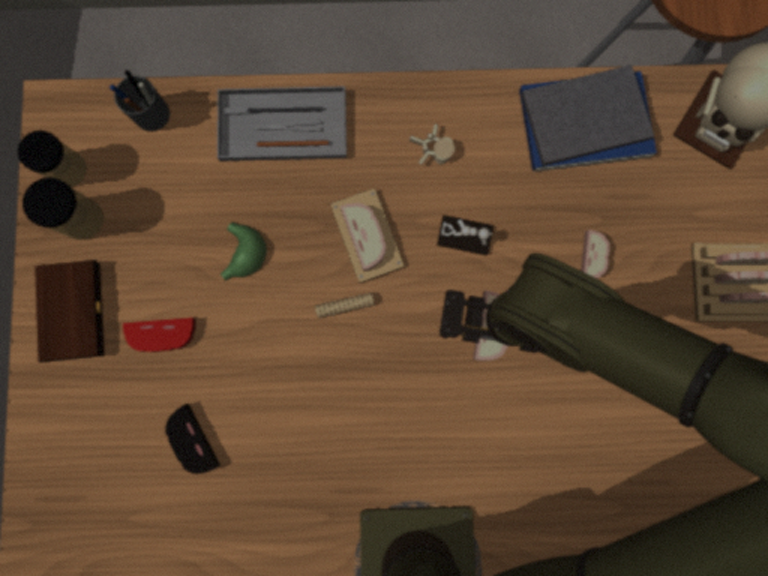

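```bash
python3 -m creep '[{"hand":0.043,"slide":[0.0486,0.03,0],"turn":-10},{"hand":0.043,"slide":[0.0427,0.038,0],"turn":-10},{"hand":0.043,"slide":[0.0355,0.0447,0],"turn":-10},{"hand":0.043,"slide":[0.027,0.05,0],"turn":0},{"hand":0.043,"slide":[0,0,0],"turn":0}]'
python3 plan.py .6102 .0837 .12 109; python3 -c "
from h import *; print(np.round(get_state()['q'],3)); save(snapshot('scene'),'s2.png')"
```

```text
clock: 17.3
tool_pos: [0.5737, 0.0452, 0.1875]
eef_rot: [0.58, 0.815, -0.003, -0.011]
contact_force: [-0.3, -0.9, -1.3]
opening: 0.561
clock 17.30 pos [0.5737 0.0452 0.1875] psi 109.09 tilt 0.0221 F [-0.3 -0.9 -1.3] open 49.4
tool delta now [0.0235 0.0482 0.0671]  turn 0.09
tool delta after turn [0.0245 0.047  0.0675] dist 0.086
[ 0.468  1.025 -1.28   1.731  1.023  1.243  0.819]
```

View pics/s2.png

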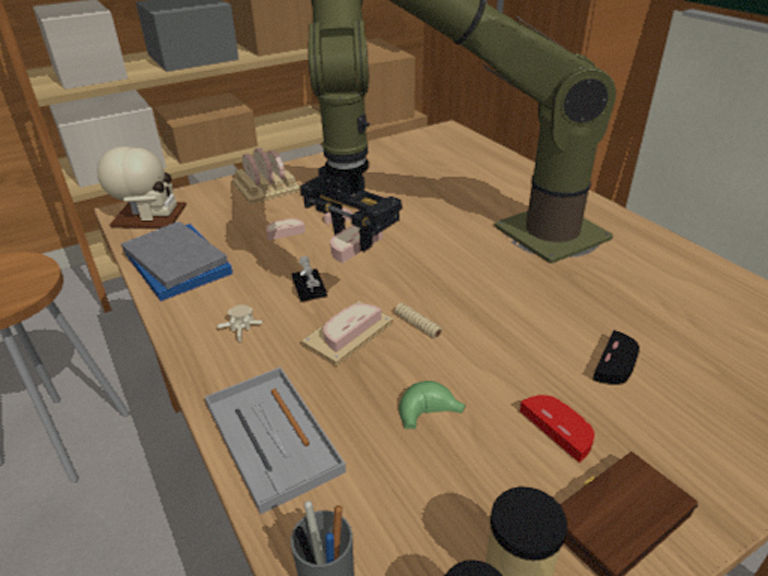

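```bash
python3 -m creep '[{"hand":0.043,"slide":[0.012,0.024,0.02],"turn":0},{"hand":0.043,"slide":[0.0115,0.024,0.045],"turn":0},{"hand":0.043,"slide":[0,0,0.03],"turn":0},{"hand":0.043,"slide":[0,0,0],"turn":0},{"hand":0.043,"slide":[0,0,0],"turn":0}]'
python3 plan.py .6102 .0837 .051 109
```

```text
clock: 17.98
tool_pos: [0.6084, 0.0781, 0.0939]
eef_rot: [0.582, 0.813, -0.004, -0.01]
contact_force: [0.5, -0.3, -1.9]
opening: 0.563
clock 17.98 pos [0.6084 0.0781 0.0939] psi 108.83 tilt 0.0207 F [ 0.5 -0.3 -1.9] open 49.5
tool delta now [0.0042 0.0042 0.0429]  turn -0.17
tool delta after turn [0.0047 0.0035 0.0429] dist 0.043
```

```bash
python3 -m creep '[{"hand":0.043,"slide":[0.0042,0.0042,0.015],"turn":0},{"hand":0.043,"slide":[0,0,0.015],"turn":0},{"hand":0.043,"slide":[0,0,0.007],"turn":0},{"hand":0.043,"slide":[0,0,0],"turn":0},{"hand":0.043,"slide":[0,0,0],"turn":0}]'
python3 plan.py .6102 .0837 .051 109
```

```text
clock: 18.6
tool_pos: [0.6105, 0.0846, 0.0563]
eef_rot: [0.582, 0.813, -0.004, -0.01]
contact_force: [-0.4, -0.5, -0.6]
opening: 0.568
clock 18.60 pos [0.6105 0.0846 0.0563] psi 108.87 tilt 0.0208 F [-0.4 -0.5 -0.6] open 50.0
tool delta now [-0.0008 -0.0005  0.0053]  turn -0.13
tool delta after turn [-0.0007 -0.0006  0.0053] dist 0.005
```

```bash
python3 -m creep '[{"hand":0.043,"slide":[-0.001,0,0.003],"turn":0},{"hand":0.043,"slide":[0,0,0.0015],"turn":0},{"hand":0.043,"slide":[0,0,0.001],"turn":0},{"hand":0.043,"slide":[0,0,0],"turn":0},{"hand":0.043,"slide":[0,0,0],"turn":0}]'
python3 plan.py .6102 .0837 .051 109
```

```text
clock: 19.23
tool_pos: [0.6107, 0.0833, 0.0513]
eef_rot: [0.582, 0.813, -0.004, -0.009]
contact_force: [-1.1, -0.9, 5.0]
opening: 0.563
clock 19.23 pos [0.6107 0.0833 0.0513] psi 108.86 tilt 0.0204 F [-1.1 -0.9  5. ] open 49.6
tool delta now [ 0.0006 -0.0004  0.0004]  turn -0.14
tool delta after turn [ 0.0006 -0.0004  0.0003] dist 0.001
```

```bash
python3 -m creep '[{"hand":0.08,"slide":[0,0,0],"turn":0},{"hand":0.08,"slide":[0,0,0],"turn":0},{"hand":0.08,"slide":[0,0,0],"turn":0},{"hand":0.08,"slide":[0,0,-0.03],"turn":0},{"hand":0.08,"slide":[0,0,-0.06],"turn":0}]'
python3 topcheck.py .064 s3.png scene
python3 -m creep '[{"hand":0.08,"slide":[-0.03,0,-0.05],"turn":0},{"hand":0.08,"slide":[-0.055,0.02,-0.01],"turn":7.5},{"hand":0.08,"slide":[-0.055,0.015,0],"turn":7.5},{"hand":0.08,"slide":[-0.058,0.01,0],"turn":7.5},{"hand":0.08,"slide":[-0.058,0,0],"turn":6.5}]'
python3 topcheck.py .064 t3.png
python3 plan.py .63 -.33 .2 80
```

```text
clock: 19.85
tool_pos: [0.6111, 0.0821, 0.1389]
eef_rot: [0.582, 0.813, -0.006, -0.011]
contact_force: [0.3, 0.4, 0.4]
opening: 0.909
scene 439 L114.8 W52.8 c [0.6112 0.0872] o [0.6021 0.112 ] yaw -159.90 z 0.0638
clock: 20.52
tool_pos: [0.6966, -0.1586, 0.1972]
eef_rot: [0.768, 0.64, -0.006, -0.008]
contact_force: [0.1, 0.6, 0.0]
opening: 0.906
top 637 L111.4 W49.8 c [0.6113 0.0825] o [0.6033 0.1061] yaw -161.13 z 0.0640
clock 20.57 pos [ 0.6956 -0.171   0.1963] psi 78.64 tilt 0.0215 F [ 0.4 -7.5 -0.6] open 79.9
tool delta now [-0.1688 -0.033  -0.0017]  turn -1.36
tool delta after turn [-0.168  -0.037  -0.0037] dist 0.172
```

View pics/t3.png

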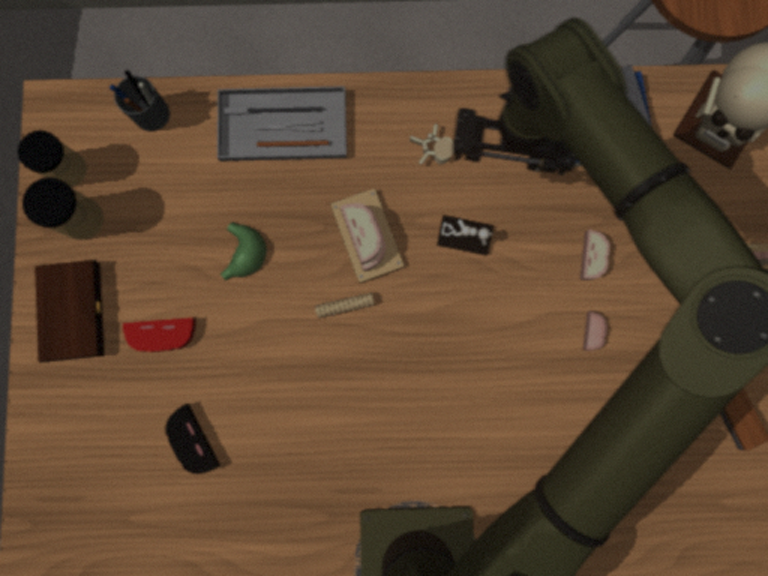

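Run:
```python
from h import *
p=snapshot("top"); X=cloud(p)
print(X[207,490],X[300,390],X[50,365]); print(get_state()["q"].round(3))
```

```text
[ 0.40130084 -0.27500335  0.64063226] [ 0.26353325 -0.16115424  0.52422103] [ 0.67527951 -0.13704035  0.55809269]
[ 0.616  1.096 -1.154  1.251  0.97   1.391  0.909]
```

```bash
python3 -m creep '[{"hand":0.088,"slide":[-0.055,-0.012,0],"turn":-0.5},{"hand":0.088,"slide":[-0.055,-0.012,0],"turn":-0.5},{"hand":0.088,"slide":[-0.055,-0.012,0],"turn":-0.4},{"hand":0.088,"slide":[0,0,0],"turn":0},{"hand":0.088,"slide":[0,0,0],"turn":0}]'
python3 - <<'E'
from h import *
from plan import plan
p=snapshot("wrist"); save(p,"w7.png")
X=cloud(p).reshape(-1,3); m=(np.hypot(X[:,0]-.56,X[:,1]+.358)<.08)&(X[:,2]>.018)&(X[:,2]<.03)
print(m.sum()); 
if m.sum()>100: print(fitrect(X[m][:,:2]),np.median(X[m][:,2]))
plan(.56,-.358,.06,80)
E
```

```text
clock: 21.25
tool_pos: [0.6329, -0.3126, 0.1981]
eef_rot: [0.758, 0.652, -0.006, -0.009]
contact_force: [0.3, 1.1, -0.1]
opening: 1.001
4576
{'L': 93.2630386352539, 'W': 43.37818145751953, 'c': array([ 0.55928595, -0.35735303]), 'o': array([ 0.56298325, -0.3359814 ]), 'yaw': np.float32(170.18495), 'hi': np.float64(89.00909828872446), 'lo': np.float64(60.91467254828327)} 0.023948521951451807
clock 21.30 pos [ 0.6334 -0.3117  0.1983] psi 81.45 tilt 0.0208 F [ 0.1  0.4 -0.1] open 87.8
tool delta now [-0.0572 -0.0628  0.1395]  turn 1.45
tool delta after turn [-0.0584 -0.0642  0.1383] dist 0.163
```

View pics/w7.png

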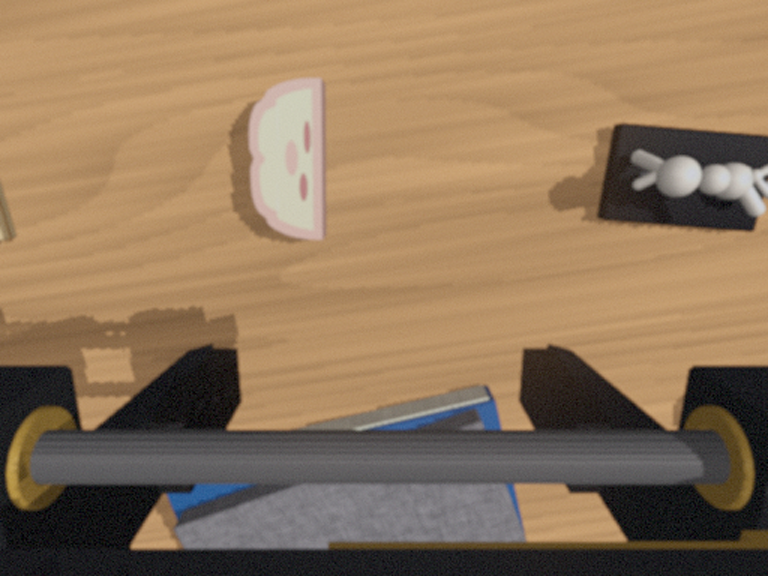

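```bash
python3 -m creep '[{"hand":0.088,"slide":[-0.029,-0.032,0.04],"turn":1.2},{"hand":0.088,"slide":[-0.029,-0.032,0.04],"turn":0},{"hand":0.088,"slide":[0,0,0.05],"turn":0},{"hand":0.088,"slide":[0,0,0.02],"turn":0},{"hand":0.088,"slide":[0,0,0],"turn":0}]'
python3 plan.py .5593 -.3574 .0115 80.2
```

```text
clock: 21.92
tool_pos: [0.558, -0.3578, 0.049]
eef_rot: [0.765, 0.644, -0.006, -0.009]
contact_force: [-0.1, -0.4, 0.5]
opening: 1.001
clock 21.93 pos [ 0.558  -0.3578  0.049 ] psi 80.24 tilt 0.0221 F [-0.1 -0.4  0.5] open 88.0
tool delta now [0.0005 0.0021 0.0375]  turn 0.04
tool delta after turn [0.0007 0.0013 0.0375] dist 0.038
```

```bash
python3 -m creep '[{"hand":0.088,"slide":[0.0005,0.002,0.02],"turn":0},{"hand":0.088,"slide":[0,0,0.0165],"turn":0},{"hand":0.088,"slide":[0,0,0],"turn":0},{"hand":0.088,"slide":[0,0,0],"turn":0}]'
python3 plan.py .5593 -.3574 .0115 80.2
```

```text
clock: 22.42
tool_pos: [0.5588, -0.3596, 0.0133]
eef_rot: [0.766, 0.643, -0.006, -0.008]
contact_force: [-0.1, 0.0, 0.2]
opening: 0.999
clock 22.43 pos [ 0.5588 -0.3596  0.0133] psi 80.07 tilt 0.0205 F [-0.1  0.   0.2] open 87.9
tool delta now [0.0023 0.0002 0.0018]  turn -0.13
tool delta after turn [0.0023 0.0001 0.0018] dist 0.003
```

```bash
python3 -m creep '[{"hand":0.037,"slide":[0.002,0,0.001],"turn":0},{"hand":0.037,"slide":[0,0,0],"turn":0},{"hand":0.037,"slide":[0,0,0],"turn":0},{"hand":0.037,"slide":[0,0,0],"turn":0},{"hand":0.037,"slide":[0,0,0],"turn":0}]' 30
python3 plan.py .5593 -.3574 .0115 80.2
python3 -m creep '[{"hand":0.037,"slide":[0,0,-0.03],"turn":0},{"hand":0.037,"slide":[0,0,-0.05],"turn":0},{"hand":0.037,"slide":[0,0,-0.05],"turn":0},{"hand":0.037,"slide":[0,0,-0.05],"turn":0}]'
python3 plan.py .6091 .087 .19 109
```

```text
clock: 23.05
tool_pos: [0.5587, -0.3577, 0.012]
eef_rot: [0.766, 0.643, -0.006, -0.008]
contact_force: [-0.9, 0.5, 0.4]
opening: 0.48
clock 23.05 pos [ 0.5587 -0.3577  0.012 ] psi 80.07 tilt 0.0211 F [-0.9  0.5  0.4] open 42.3
tool delta now [0.0004 0.0005 0.0005]  turn -0.13
tool delta after turn [0.0004 0.0005 0.0005] dist 0.001
clock: 23.55
tool_pos: [0.5622, -0.3585, 0.1932]
eef_rot: [0.765, 0.643, -0.006, -0.009]
contact_force: [1.2, 0.7, -1.0]
opening: 0.485
clock 23.55 pos [ 0.5622 -0.3585  0.1932] psi 80.09 tilt 0.0216 F [ 1.2  0.7 -1. ] open 42.7
tool delta now [ 0.447  -0.0304  0.0045]  turn -28.91
tool delta after turn [0.406  0.1894 0.0032] dist 0.448
```

```bash
python3 -m creep '[{"hand":0.037,"slide":[0.0559,-0.004,0],"turn":-9.6},{"hand":0.037,"slide":[0.0557,0.006,0],"turn":-9.7},{"hand":0.037,"slide":[0.0538,0.0155,0],"turn":-9.6},{"hand":0.037,"slide":[0.0507,0.0237,0],"turn":0},{"hand":0.037,"slide":[0.0507,0.0237,0],"turn":0}]'
python3 -m creep '[{"hand":0.037,"slide":[0.0507,0.0237,0],"turn":0},{"hand":0.037,"slide":[0.0507,0.0237,0],"turn":0},{"hand":0.037,"slide":[0,0,0],"turn":0},{"hand":0.037,"slide":[0,0,0],"turn":0}]'
python3 plan.py .6091 .087 .14 109
```

```text
clock: 24.18
tool_pos: [0.5927, -0.0787, 0.1924]
eef_rot: [0.581, 0.814, -0.004, -0.01]
contact_force: [0.2, 0.3, -1.3]
opening: 0.482
clock: 24.68
tool_pos: [0.6046, 0.0305, 0.1926]
eef_rot: [0.581, 0.814, -0.005, -0.01]
contact_force: [-0.3, -1.1, -1.3]
opening: 0.483
clock 24.68 pos [0.6046 0.0305 0.1926] psi 108.98 tilt 0.0213 F [-0.3 -1.1 -1.3] open 42.5
tool delta now [0.0515 0.0236 0.0527]  turn -0.02
tool delta after turn [0.052  0.0227 0.0526] dist 0.077
```

```bash
python3 -m creep '[{"hand":0.037,"slide":[0.051,0.0235,0.01],"turn":0},{"hand":0.037,"slide":[0,0,0.045],"turn":0},{"hand":0.037,"slide":[0,0,0.035],"turn":0},{"hand":0.037,"slide":[0,0,0],"turn":0},{"hand":0.037,"slide":[0,0,0],"turn":0}]'
python3 plan.py .6091 .087 .0755 109
```

```text
clock: 25.3
tool_pos: [0.6093, 0.0867, 0.1044]
eef_rot: [0.582, 0.813, -0.003, -0.009]
contact_force: [0.7, -0.1, -0.4]
opening: 0.486
clock 25.30 pos [0.6093 0.0867 0.1044] psi 108.86 tilt 0.0200 F [ 0.7 -0.1 -0.4] open 42.8
tool delta now [0.     0.0004 0.0289]  turn -0.14
tool delta after turn [ 0.0003 -0.0001  0.0289] dist 0.029
```

```bash
python3 -m creep '[{"hand":0.037,"slide":[0,0,0.012],"turn":0},{"hand":0.037,"slide":[0,0,0.008],"turn":0},{"hand":0.037,"slide":[0,0,0.004],"turn":0},{"hand":0.037,"slide":[0,0,0],"turn":0},{"hand":0.037,"slide":[0,0,0],"turn":0}]'
python3 plan.py .6091 .087 .0755 109
```

```text
clock: 25.92
tool_pos: [0.6081, 0.0877, 0.0793]
eef_rot: [0.581, 0.814, -0.004, -0.01]
contact_force: [-0.2, -0.1, -0.9]
opening: 0.486
clock 25.93 pos [0.6081 0.0877 0.0793] psi 108.97 tilt 0.0208 F [-0.2 -0.1 -0.9] open 42.8
tool delta now [-0.001   0.0008  0.0038]  turn -0.03
tool delta after turn [-0.0009  0.0007  0.0038] dist 0.004
```

```bash
python3 -m creep '[{"hand":0.037,"slide":[-0.001,0.001,0.0018],"turn":0},{"hand":0.037,"slide":[0,0,0.0012],"turn":0},{"hand":0.037,"slide":[0,0,0.001],"turn":0},{"hand":0.037,"slide":[0,0,0],"turn":0},{"hand":0.037,"slide":[0,0,0],"turn":0}]'
python3 plan.py .6091 .087 .0755 109
```

```text
clock: 26.55
tool_pos: [0.6095, 0.0867, 0.0761]
eef_rot: [0.581, 0.814, -0.004, -0.009]
contact_force: [-2.5, -1.7, 6.2]
opening: 0.484
clock 26.55 pos [0.6095 0.0867 0.0761] psi 108.96 tilt 0.0200 F [-2.5 -1.7  6.2] open 42.6
tool delta now [ 0.0004 -0.0003  0.0006]  turn -0.04
tool delta after turn [ 0.0004 -0.0003  0.0006] dist 0.001
```

```bash
python3 -m creep '[{"hand":0.075,"slide":[0,0,0],"turn":0},{"hand":0.075,"slide":[0,0,0],"turn":0},{"hand":0.075,"slide":[0,0,0],"turn":0},{"hand":0.075,"slide":[0,0,-0.03],"turn":0},{"hand":0.075,"slide":[0,0,-0.06],"turn":0}]'
python3 -m creep '[{"hand":0.075,"slide":[-0.055,0,-0.02],"turn":0},{"hand":0.075,"slide":[-0.055,0,0],"turn":7.5},{"hand":0.075,"slide":[-0.055,-0.01,0],"turn":7.5},{"hand":0.075,"slide":[-0.055,-0.015,0],"turn":7.5},{"hand":0.075,"slide":[-0.055,-0.02,0],"turn":6.5}]'
python3 topcheck.py .088 t4.png;python3 topcheck.py .088 s4.png scene
python3 plan.py .49 -.33 .19 80
```

```text
clock: 27.18
tool_pos: [0.6098, 0.0854, 0.1635]
eef_rot: [0.581, 0.814, -0.006, -0.011]
contact_force: [0.2, -0.2, 0.4]
opening: 0.851
clock: 27.8
tool_pos: [0.6138, -0.1849, 0.1834]
eef_rot: [0.768, 0.641, -0.006, -0.008]
contact_force: [0.1, -0.3, 0.2]
opening: 0.853
top 481 L93.6 W42.6 c [0.6101 0.0861] o [0.6032 0.1063] yaw -161.03 z 0.0879
scene 326 L95.3 W45.2 c [0.6089 0.0907] o [0.6021 0.1123] yaw -162.61 z 0.0879
clock 27.90 pos [ 0.6111 -0.1924  0.1822] psi 79.22 tilt 0.0244 F [ 1.6  0.1 -0.6] open 74.7
tool delta now [-0.1579 -0.0934 -0.0047]  turn -0.78
tool delta after turn [-0.1566 -0.0954 -0.0078] dist 0.183
```

View pics/t4.png

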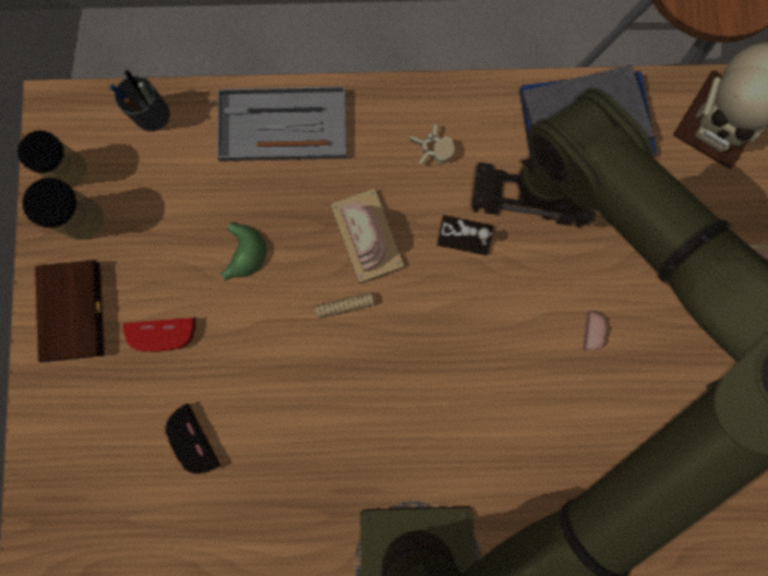

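Third is in place (origin 0.603, 0.106, top at 88 mm). On to the crown.

```bash
python3 -m creep '[{"hand":0.075,"slide":[-0.052,-0.031,0],"turn":-0.8},{"hand":0.075,"slide":[-0.052,-0.031,0],"turn":0},{"hand":0.075,"slide":[-0.052,-0.031,0],"turn":0},{"hand":0.075,"slide":[0,0,0],"turn":0},{"hand":0.075,"slide":[0,0,0],"turn":0}]'
python3 - <<'E'
from h import *
from plan import plan
p=snapshot("wrist"); save(p,"w8.png")
X=cloud(p).reshape(-1,3); f=np.hypot(X[:,0]-.415,X[:,1]+.338)<.06
for lo in (.006,.008,.011):
    m=f&(X[:,2]>lo)&(X[:,2]<.03)
    if m.sum()>100: print(m.sum(),fitrect(X[m][:,:2]),X[m][:,2].max())
plan(.413,-.338,.06,80)
print(get_state()["q"].round(3))
E
```

```text
clock: 28.52
tool_pos: [0.4969, -0.3209, 0.1856]
eef_rot: [0.761, 0.648, -0.006, -0.009]
contact_force: [0.2, 1.1, 0.2]
opening: 0.85
3135 {'L': 73.13921356201172, 'W': 35.91796875, 'c': array([ 0.41513925, -0.34900128]), 'o': array([ 0.41840265, -0.33134129]), 'yaw': np.float32(169.5304), 'hi': np.float64(70.23943298765312), 'lo': np.float64(49.7085264130788)} 0.026193660391782836
3135 {'L': 73.13921356201172, 'W': 35.91796875, 'c': array([ 0.41513925, -0.34900128]), 'o': array([ 0.41840265, -0.33134129]), 'yaw': np.float32(169.5304), 'hi': np.float64(70.23943298765312), 'lo': np.float64(49.7085264130788)} 0.026193660391782836
3135 {'L': 73.13921356201172, 'W': 35.91796875, 'c': array([ 0.41513925, -0.34900128]), 'o': array([ 0.41840265, -0.33134129]), 'yaw': np.float32(169.5304), 'hi': np.float64(70.23943298765312), 'lo': np.float64(49.7085264130788)} 0.026193660391782836
clock 28.57 pos [ 0.4975 -0.3201  0.1858] psi 80.91 tilt 0.0201 F [0.2 0.4 0.4] open 74.7
tool delta now [-0.0314 -0.0781  0.1273]  turn 0.91
tool delta after turn [-0.0323 -0.0801  0.1258] dist 0.153
[ 1.077  1.002 -1.202  1.685  0.99   1.215  1.028]
```

View pics/w8.png

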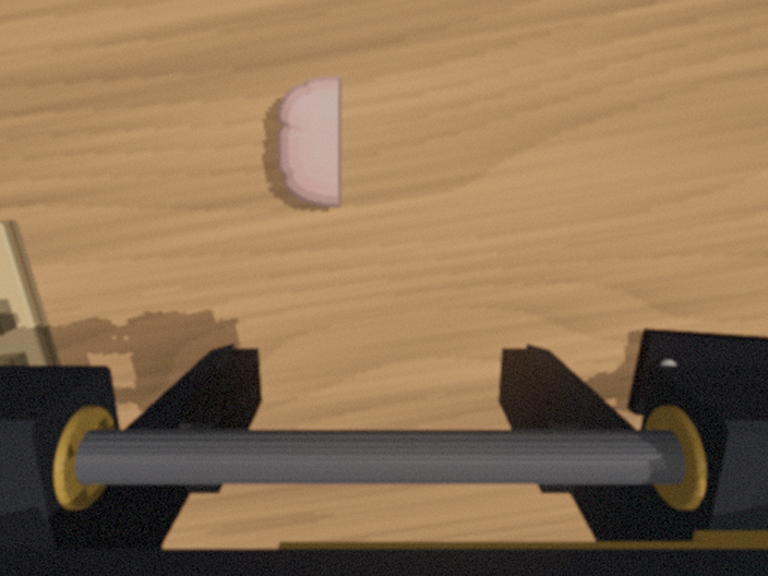

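```bash
python3 -m creep '[{"hand":0.075,"slide":[-0.022,-0.037,0.03],"turn":1.4},{"hand":0.075,"slide":[-0.0215,-0.036,0.04],"turn":0},{"hand":0.075,"slide":[0,0,0.045],"turn":0},{"hand":0.075,"slide":[0,0,0.02],"turn":0},{"hand":0.075,"slide":[0,0,0],"turn":0}]'
python3 plan.py .4151 -.349 .0105 79.5;  python3 -c "
from h import *; print(np.round(get_state()['q'],3)); save(snapshot('wrist'),'w9.png')"
```

```text
clock: 29.2
tool_pos: [0.4149, -0.3494, 0.051]
eef_rot: [0.768, 0.64, -0.006, -0.01]
contact_force: [0.5, 0.7, 0.2]
opening: 0.851
clock 29.20 pos [ 0.4149 -0.3494  0.051 ] psi 79.55 tilt 0.0229 F [0.5 0.7 0.2] open 74.9
tool delta now [0.0003 0.001  0.0404]  turn 0.05
tool delta after turn [0.0004 0.0001 0.0405] dist 0.04
[ 1.177  1.146 -1.069  1.9    1.249  1.007  0.877]
```

View pics/w9.png

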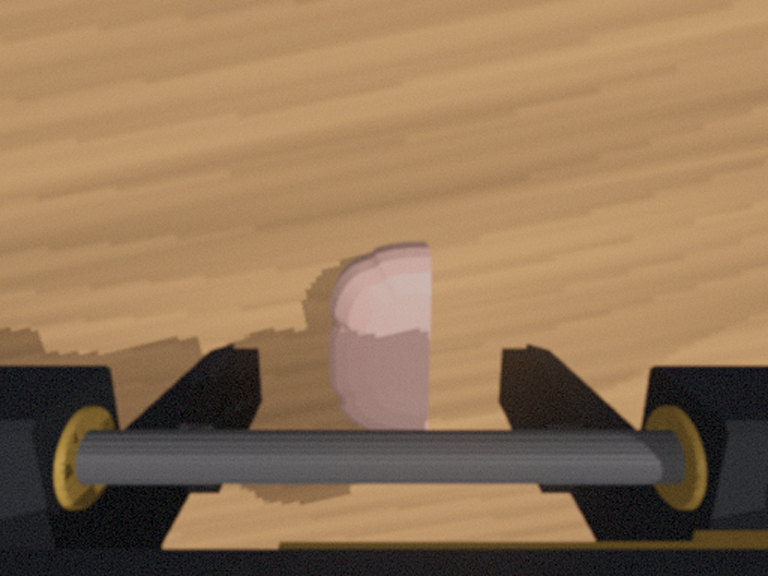

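```bash
python3 -m creep '[{"hand":0.075,"slide":[0,0.001,0.02],"turn":0},{"hand":0.075,"slide":[0,0,0.017],"turn":0},{"hand":0.075,"slide":[0,0,0.003],"turn":0},{"hand":0.075,"slide":[0,0,0],"turn":0},{"hand":0.075,"slide":[0,0,0],"turn":0}]'
python3 plan.py .4151 -.349 .0105 79.5
```

```text
clock: 29.88
tool_pos: [0.4149, -0.3514, 0.0126]
eef_rot: [0.769, 0.639, -0.006, -0.008]
contact_force: [0.4, 0.7, -0.2]
opening: 0.85
clock 29.88 pos [ 0.4149 -0.3514  0.0126] psi 79.38 tilt 0.0201 F [ 0.4  0.7 -0.2] open 74.8
tool delta now [ 0.0024 -0.0002  0.0021]  turn -0.12
tool delta after turn [ 0.0024 -0.0002  0.0021] dist 0.003
```

```bash
python3 -m creep '[{"hand":0.03,"slide":[0.002,0,0.002],"turn":0},{"hand":0.03,"slide":[0,0,0],"turn":0},{"hand":0.03,"slide":[0,0,0],"turn":0},{"hand":0.03,"slide":[0,0,0],"turn":0},{"hand":0.03,"slide":[0,0,0],"turn":0}]' 25
python3 plan.py .4151 -.349 .0105 79.5
python3 -m creep '[{"hand":0.03,"slide":[0,0,-0.02],"turn":0},{"hand":0.03,"slide":[0,0,-0.04],"turn":0},{"hand":0.03,"slide":[0,0,-0.05],"turn":0},{"hand":0.03,"slide":[0,0,-0.05],"turn":0},{"hand":0.03,"slide":[0,0,-0.03],"turn":0}]'
python3 plan.py .608 .0903 .2 109;  python3 -c "
from h import *; save(snapshot('wrist'),'w10.png')"
```

```text
clock: 30.5
tool_pos: [0.4147, -0.3494, 0.0099]
eef_rot: [0.77, 0.639, -0.006, -0.008]
contact_force: [-0.1, 0.2, 0.4]
opening: 0.406
clock 30.50 pos [ 0.4147 -0.3494  0.0099] psi 79.37 tilt 0.0211 F [-0.1  0.2  0.4] open 35.8
tool delta now [ 0.0005  0.0003 -0.0006]  turn -0.13
tool delta after turn [ 0.0005  0.0003 -0.0006] dist 0.001
clock: 31.12
tool_pos: [0.4193, -0.3501, 0.2024]
eef_rot: [0.769, 0.639, -0.006, -0.007]
contact_force: [0.1, -1.2, 0.1]
opening: 0.404
clock 31.12 pos [ 0.4193 -0.3501  0.2024] psi 79.40 tilt 0.0187 F [ 0.1 -1.2  0.1] open 35.6
tool delta now [0.4676 0.1045 0.0005]  turn -29.6
tool delta after turn [0.355  0.3218 0.0024] dist 0.479
```

View pics/w10.png

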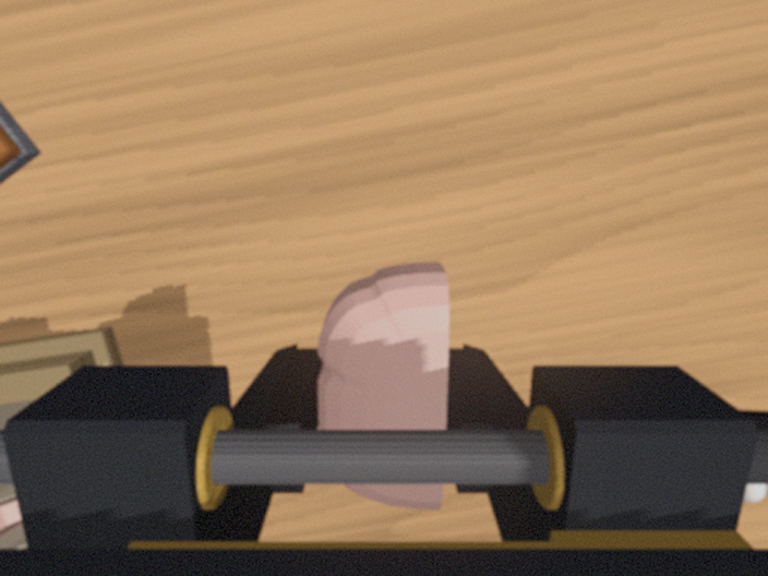

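```bash
python3 -m creep '[{"hand":0.03,"slide":[0.0519,0.0116,0],"turn":-9.8},{"hand":0.03,"slide":[0.0493,0.02,0],"turn":-9.9},{"hand":0.03,"slide":[0.045,0.0284,0],"turn":-9.9},{"hand":0.03,"slide":[0.0394,0.0358,0],"turn":0},{"hand":0.03,"slide":[0.0394,0.0358,0],"turn":0}]'
python3 -m creep '[{"hand":0.03,"slide":[0.0394,0.0358,0],"turn":0},{"hand":0.03,"slide":[0.0394,0.0358,0],"turn":0},{"hand":0.03,"slide":[0.0394,0.0358,0],"turn":0},{"hand":0.03,"slide":[0,0,0],"turn":0},{"hand":0.03,"slide":[0,0,0],"turn":0}]'
python3 plan.py .608 .0903 .135 109
```

```text
clock: 31.8
tool_pos: [0.5236, -0.1043, 0.1983]
eef_rot: [0.581, 0.814, -0.004, -0.01]
contact_force: [0.6, -0.7, -0.3]
opening: 0.408
clock: 32.42
tool_pos: [0.586, 0.0404, 0.1976]
eef_rot: [0.581, 0.814, -0.005, -0.01]
contact_force: [0.1, -0.7, -1.1]
opening: 0.407
clock 32.42 pos [0.586  0.0404 0.1976] psi 108.98 tilt 0.0220 F [ 0.1 -0.7 -1.1] open 35.8
tool delta now [0.0394 0.0383 0.0623]  turn -0.02
tool delta after turn [0.0401 0.0371 0.0626] dist 0.083
```

```bash
python3 -m creep '[{"hand":0.03,"slide":[0.0394,0.0383,0.01],"turn":0},{"hand":0.03,"slide":[0,0,0.03],"turn":0},{"hand":0.03,"slide":[0,0,0.02],"turn":0},{"hand":0.03,"slide":[0,0,0],"turn":0},{"hand":0.03,"slide":[0,0,0],"turn":0}]'
python3 plan.py .608 .0903 .098 109
```

```text
clock: 33.05
tool_pos: [0.609, 0.0902, 0.1388]
eef_rot: [0.581, 0.813, -0.004, -0.01]
contact_force: [0.7, -0.3, -0.9]
opening: 0.409
clock 33.05 pos [0.609  0.0902 0.1388] psi 108.88 tilt 0.0205 F [ 0.7 -0.3 -0.9] open 36.0
tool delta now [-0.     -0.0002  0.0408]  turn -0.12
tool delta after turn [ 0.0005 -0.0009  0.0408] dist 0.041
```

```bash
python3 -m creep '[{"hand":0.03,"slide":[0,0,0.018],"turn":0},{"hand":0.03,"slide":[0,0,0.012],"turn":0},{"hand":0.03,"slide":[0,0,0.005],"turn":0},{"hand":0.03,"slide":[0,0,0],"turn":0},{"hand":0.03,"slide":[0,0,0],"turn":0}]'
python3 plan.py .608 .0903 .098 109
```

```text
clock: 33.67
tool_pos: [0.6081, 0.0915, 0.1035]
eef_rot: [0.581, 0.814, -0.004, -0.01]
contact_force: [-0.3, 0.6, -0.0]
opening: 0.404
clock 33.67 pos [0.6081 0.0915 0.1035] psi 108.98 tilt 0.0207 F [-0.3  0.6 -0. ] open 35.6
tool delta now [-0.0012 -0.0004  0.0055]  turn -0.02
tool delta after turn [-0.0011 -0.0005  0.0055] dist 0.006
```

```bash
python3 -m creep '[{"hand":0.03,"slide":[-0.001,0,0.003],"turn":0},{"hand":0.03,"slide":[0,0,0.0015],"turn":0},{"hand":0.03,"slide":[0,0,0.001],"turn":0},{"hand":0.03,"slide":[0,0,0],"turn":0},{"hand":0.03,"slide":[0,0,0],"turn":0}]'
python3 plan.py .608 .0903 .098 109
```

```text
clock: 34.3
tool_pos: [0.6082, 0.0902, 0.0981]
eef_rot: [0.581, 0.814, -0.004, -0.01]
contact_force: [-0.7, -2.0, 5.6]
opening: 0.406
clock 34.30 pos [0.6082 0.0902 0.0981] psi 108.96 tilt 0.0207 F [-0.7 -2.   5.6] open 35.7
tool delta now [ 0.0002 -0.0002  0.0001]  turn -0.04
tool delta after turn [ 0.0002 -0.0002  0.0001] dist 0.0
```

Contact; release, lift and back off for a look.

```bash
python3 -m creep '[{"hand":0.07,"slide":[0,0,0],"turn":0},{"hand":0.07,"slide":[0,0,0],"turn":0},{"hand":0.07,"slide":[0,0,0],"turn":0},{"hand":0.07,"slide":[0,0,-0.03],"turn":0},{"hand":0.07,"slide":[0,0,-0.06],"turn":0}]'
python3 -m creep '[{"hand":0.07,"slide":[-0.05,0,-0.02],"turn":0},{"hand":0.07,"slide":[-0.055,0,0],"turn":0},{"hand":0.07,"slide":[-0.055,0,0],"turn":0},{"hand":0.07,"slide":[-0.055,0,0],"turn":0},{"hand":0.07,"slide":[0,0,0],"turn":0}]'
python3 - <<'E'
from h import *
import pickle
for n in ("top","scene"):
    p=snapshot(n); save(p,n+"5.png")
    X=cloud(p).reshape(-1,3); d=np.hypot(X[:,0]-.611,X[:,1]-.08)
    for lo,hi in ((.095,.12),(.10,.12)):
        m=(d<.1)&(X[:,2]>lo)&(X[:,2]<hi)
        print(n,lo,m.sum(),fitrect(X[m][:,:2]),np.percentile(X[m][:,2],[50,95]))
    for t in ("stomach","ossicles","trachea","vertebra"):
        print(t,[(np.round(world(p,x["uv"]),3),round(x["conf"],2)) for x in boxes_of(t,p)[:2]])
E
```

```text
clock: 34.92
tool_pos: [0.6088, 0.0888, 0.186]
eef_rot: [0.581, 0.814, -0.006, -0.011]
contact_force: [0.9, -0.9, -0.2]
opening: 0.799
clock: 35.55
tool_pos: [0.681, -0.12, 0.2037]
eef_rot: [0.585, 0.811, -0.005, -0.009]
contact_force: [-0.2, 1.1, -0.7]
opening: 0.793
top 0.095 325 {'L': 73.77032470703125, 'W': 37.06517791748047, 'c': array([0.60907715, 0.08884943]), 'o': array([0.60307518, 0.1063832 ]), 'yaw': np.float32(-161.10345), 'hi': np.float64(69.1710964117195), 'lo': np.float64(50.043801500695)} [0.109823   0.11398249]
top 0.1 318 {'L': 73.82515716552734, 'W': 35.513755798339844, 'c': array([0.60882281, 0.08945069]), 'o': array([0.60314554, 0.10627553]), 'yaw': np.float32(-161.35385), 'hi': np.float64(69.2709157934006), 'lo': np.float64(48.37003818642667)} [0.11009563 0.11402168]
stomach [(array([0.583, 0.061, 0.085]), 0.37)]
ossicles [(array([ 0.604, -0.108,  0.012]), 0.93)]
trachea [(array([0.48 , 0.126, 0.02 ]), 0.59), (array([ 0.603, -0.112,  0.011]), 0.37)]
vertebra [(array([ 0.796, -0.047, -0.002]), 0.67)]
scene 0.095 245 {'L': 78.35981750488281, 'W': 38.47638702392578, 'c': array([0.60815894, 0.09419299]), 'o': array([0.60167214, 0.11230458]), 'yaw': np.float32(-160.29465), 'hi': np.float64(69.90580299107233), 'lo': np.float64(39.92695282059346)} [0.10903117 0.11276471]
scene 0.1 210 {'L': 72.79668426513672, 'W': 38.22357940673828, 'c': array([0.61086658, 0.09505732]), 'o': array([0.60432579, 0.11301501]), 'yaw': np.float32(-159.9867), 'hi': np.float64(68.9336638900988), 'lo': np.float64(39.924996798844454)} [0.10981231 0.11286753]
stomach []
ossicles [(array([ 0.609, -0.129,  0.008]), 0.74), (array([0.616, 0.11 , 0.013]), 0.16)]
trachea [(array([0.478, 0.134, 0.021]), 0.54)]
vertebra [(array([ 0.782, -0.058,  0.005]), 0.51)]
```

View pics/top5.png

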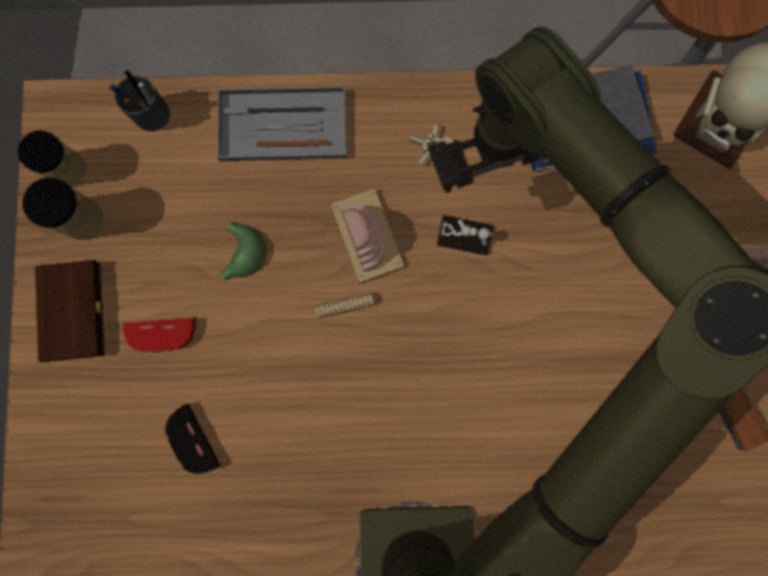

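View pics/scene5.png

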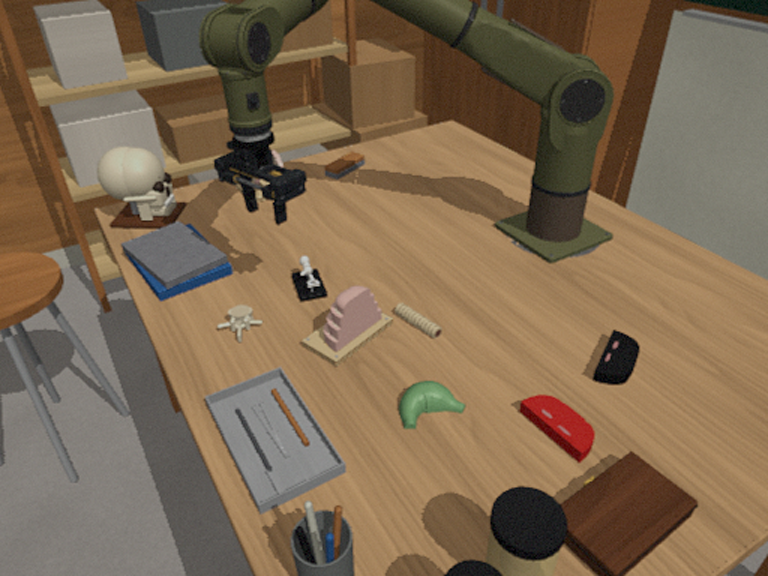

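The stack shows one upright straight face above the cork edge at about (365, 310) in the scene view. The bystanders stand where they were, and the arm is clear of everything.

```bash
python3 -m creep '[{"hand":0.07,"slide":[0,0,0],"turn":0},{"hand":0.07,"slide":[0,0,0],"turn":0}]'
python3 -c "
from plant import finish_job; print(finish_job())"
```

```text
clock: 36.3
tool_pos: [0.6803, -0.1135, 0.2052]
eef_rot: [0.581, 0.814, -0.004, -0.01]
contact_force: [0.5, 0.0, -0.4]
opening: 0.789
the job is handed in; nothing more can be done
None
```

I stacked the four slices on the stand in order (largest, second, third, crown). Each was lowered until the wrist felt contact of 5–9 N, then released. I handed the job in at 36.3 s with the arm clear of everything.

**Stack position:** in the top view, every slice's origin lies within about 1–1.5 mm of the stand's origin. Their yaw is -161.0 to -161.4°, against about -161° for the cork. Slice tops are at 40, 64, 88 and about 113 mm, as they should be.

**Other models:** the ossicle set, trachea and vertebra show no real shift in the top view. The stomach looks unmoved in both pictures, but the network did not find it properly in the last ones, so I judged that by eye.

**Disagreements and problems:**
- The scene camera puts the slices about 5 mm further in y than the top camera does. It showed much the same offset on the stand and most of the loose slices before anything was moved, so I took it as a camera bias.
- My first approach to the second slice ran into the limits of joints 6 and 7. I regrasped with the tool turned half round, and from then on the tool was tilted by about 0.02 rad. The slice tops showed no tilt in height, but I did not measure their tilt directly.

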